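# Set up the objective test line on the optical rail

### The arm

A 7-joint arm with a two-finger parallel gripper is mounted at the origin on a cart in front of the work surface, level with it; the furniture and walls round the work are solid. World frame = base frame: x ahead of the robot, y to its left, z up, the work surface at z = 0. Lengths are in m, angles in rad, forces in N, time in s.
With the tool pointing down it reaches from about 0.35 to 0.9 m from the base axis. Payload 19.9 kg.
Tool frame: the origin (TCP) lies at the centre of the arm's flange, where the gripper is bolted on; the fingertips stand 199 mm ahead of it and the grasp point (between the pads) lies 180 mm ahead of it; z points along the fingers, y is the line along which they close (so a half turn about z gives the same grasp; the last joint's range is limited). The gripper opens to 94 mm and grips with 3 to 60 N. Pads are 16 mm wide; open, the fingers measure 119 mm over their backs; the gripper's body (75 mm by 177 mm) begins 78 mm behind the grasp point.
Start: joints at [1.177, 0.417, -0.01, 1.614, 0.005, 1.111, -0.053], TCP at [0.216, -0.586, 0.405] pointing down, gripper open.
Joint ranges: [-2.81, 2.81], [-0.39, 2.02], [-1.27, 1.25], [0.06, 2.57], [-1.19, 4.33], [0.19, 2], [-2.82, 2.82]. Speed limits (rad/s): [1.89, 1.89, 2.39, 2.39, 3.01, 3.01, 3.01].

### API

Orientations are given as [roll, pitch, yaw] about the fixed x, y, z axes, in that order (R = Rz(yaw) Ry(pitch) Rx(roll)).
In Python, from plant import arm, get_image, spotter gives the robot as it stands. The module is installed in compiled form; this text tells all that it offers.
- The arm moves only by the tool carry_out, never from a script. Its argument "rows" is a list of rows, each an object with "xyz": the shift along the world's x, y, z each as a share of 0.12 m, from -1 to 1, a list of three; "angular": the turn, a rotation vector about the world's x, y, z each as a share of 2 rad, from -1 to 1, a list of three; "hand": the opening in per cent of the stroke, from 0 (shut) to 100 (fully open). In form: [{"xyz": [dx, dy, dz], "angular": [rx, ry, rz], "hand": hand}, ...]. A call has 1 to 8 rows; each row shifts and turns the commanded pose from where the row before left it; what a row does not reach is not made up. A row lasts 1/10 s, in which the tool goes at most 50 mm and 8.59 degrees, less where a joint would pass 70% of its speed; a pose out of reach is approached as far as the arm can. A call with a number of a shift or a turn outside -1 to 1 is refused whole. A call with a gripper value outside its range is refused whole. The fingers move at their own pace and stop on an object; "grip_force" is the grip in N (left out, the last holds). Time passes only in rows, so rows that do not move let the fingers close. It gives the time, the measured TCP pose, the force, the opening and the grip force at its end, in the units of the state.
- arm.get_state(): the state, without advancing time (a new reading comes with each control period).
- get_image(name): name is "scene" or "top" or "wrist"; returns a dict with "frame" (480x640x3 uint8, red, green, blue), "depth" (480x640 float32, m along the optical axis (not along the pixel's ray), 0 where there is no reading), "K" (3x3 intrinsics, pixels), "dist" ([k1, k2, p1, p2, k3] as OpenCV has them; the pictures are not rectified), "T" (4x4, takes a point from camera to world coordinates). Camera axes: x right, y down, z forward; pixel columns grow to the right and rows downward; lengths in m; the calibration is good to about 2 mm. A picture is of the moment at which its call begins.
- arm.close_job(): hands the job in; it is judged then, once.
Trained networks look in a picture, given as the dict that the camera call returned (one of the last four; its "shot" number tells which), for a name from the list of things; names that differ only in an ending like _2 or _b are one class to them, and where a whole thing is asked for, a point or a joint stands for the part that bears it (a point fixed in the world has none). Each returns a list of dicts, best first, with "confidence" (0 to 1); they miss things now and then, are a little off and sometimes report something else, mostly with a low value. They report only what shows in the picture. A call takes as long as a camera call.
- spotter.trace(picture, label): "region" (480x640 bool, what is visible of it) and "rect" ([left, top, right, bottom] as shares, 0 to 1, of the picture: columns of its width, rows of its height, round what is visible of it).
- spotter.spot_point(picture, label): "point" ([column, row] as shares, 0 to 1, of the picture: columns of its width, rows of its height: a listed point, or the origin of a listed thing).
The state is a dict: "clock": time; "joint_positions": joint angles; "joint_vel": joint speeds; "joint_torque": joint torques, N m; "tcp_pos": TCP position; "ee_rot": TCP orientation; "force": force on the tool from outside, world axes, zero at the start; "wrist_torque": the same for the moment, N m; "width": finger opening in m; "finger_force": force on a finger pad.
Only numpy, scipy, OpenCV 4.12 (cv2) and the standard library are available. Lean on these libraries where they do the work, as an engineer would, in place of code of your own. Each camera call takes 0.05 s, during which the arm holds its last target. There are 200 camera calls.

### The job

Build the projection line on the roof-shaped optical rail, one carrier on each of the four red index lines, in the order the light takes from the brass-framed specimen plate to the white round screen: first the objective, with its narrow nose towards the specimen, then the green filter, then the black adapter ring, and last the eyepiece, with its wide eyecup towards the screen. Seat every carrier fully down on the rail and centred on its line, keep the carriers upright all the time, and leave the white lens canister, the wafer dish and the filter slider where they are.

Things in the scene. Friction and masses are not known exactly. Their poses are not given: they have to be found in the camera images.
- rail: Fixed grey rail, 290 mm along its y; foot plate 50 wide, 8 high; roof ridge (60 degree flanks) 29 mm wide, its 8 mm flat top at z = 26. Origin: centre of underside. Red index lines at y = -75, -25, 25, 75 mm. A seated carrier rides by its V groove on the ridge: underside 11 mm above the bench, its x along the rail's y, rail x = 0. Let down up to 6 mm off the middle, it centres itself.
- specimen: Specimen plate: upright brass-coloured 48 mm square frame with striped glass, on a light grey carrier clamped on the rail 125 mm from its middle, at either end. Same from both sides. Origin: centre of its saddle's underside, 11 mm above the bench; top 84 mm above that. The index lines are 50, 100, 150 and 200 mm from it.
- screen: White round ground-glass screen in a black rim, 50 mm across, upright on a light grey carrier clamped on the rail 125 mm from its middle, at the other end from the specimen. Origin: centre of its saddle's underside; top 85 mm above that. To its right stands a tall microscope: coming from there, the arm must draw in close to its base to swing past.
- carrier_objective: Dark carrier with a white objective lying along x (44 mm long, 28 across), narrow nose to -x, wide flange to +x. Saddle 36 mm long (x), 38 wide (y), 36 high: grip its flat sides across y, 15 to 32 mm above the underside. V groove along x below. Origin: centre of underside, z up. Parked about 84 mm apart side by side: open no wider than needed (60 mm does). Top at 78 mm; 0.25 kg.
- carrier_filter: Dark carrier with an upright round green filter in a silver rim, 40 mm across, 9 mm thick; either way round will do. Saddle 36 mm long (x), 38 wide (y), 36 high: grip its flat sides across y, 15 to 32 mm above the underside. V groove along x below. Origin: centre of underside, z up. Parked about 84 mm apart side by side: open no wider than needed (60 mm does). Top at 85 mm; 0.2 kg.
- carrier_ring: Dark carrier with an upright open black adapter ring, 40 mm across, 18 mm long; either way round will do. Saddle 36 mm long (x), 38 wide (y), 36 high: grip its flat sides across y, 15 to 32 mm above the underside. V groove along x below. Origin: centre of underside, z up. Parked about 84 mm apart side by side: open no wider than needed (60 mm does). Top at 80 mm; 0.22 kg.
- carrier_eyepiece: Dark carrier with a black eyepiece lying along x (63 mm long, 39 across), wide eyecup to +x, narrower tube to -x. Saddle 36 mm long (x), 38 wide (y), 36 high: grip its flat sides across y, 15 to 32 mm above the underside. V groove along x below. Origin: centre of underside, z up. Parked about 84 mm apart side by side: open no wider than needed (60 mm does). Top at 80 mm; 0.22 kg.
- canister: Not to be disturbed. Cream-white lens canister, 41 mm across, 50 mm high, standing behind the carriers. Origin: centre of its underside.
- wafer_dish: Not to be disturbed. Flat round white wafer dish, 64 mm across, 14 mm high, near the bench edge. Origin: centre of its underside.
- slider: Not to be disturbed. Flat black filter slider with two coloured windows, 26 x 95 x 10 mm, lying behind the carriers. Origin: centre of its underside.

How it is judged:
By the outcome, as a careful person would: the job done as asked, in the order asked, and still so for the second after the job is handed in, with the robot touching nothing.
It also fails if it takes over 115 s, if anything falls off the work surface, if the arm or the gripper's body presses on something with over 40 N, if the wrist force passes 120 N, or if a joint passes its speed limit or range.

## Working session

There is one attempt and no reset: what is moved stays moved. The work goes in short steps, Python scripts to look and compute and a tool call to move; the robot and the scene stay as the last step left them, time stands still between calls to the robot, and variables do not carry over. Pictures are saved under pics/ and viewed, at most 14 in all, crops included, and the job is handed in when it is done.

Besides the shell and the picture viewer there is one more tool, called after "Request:" in YAML: its name, and indented under it one key for each argument. carry_out: Moves the arm, as the interface text tells. Shift numbers are shares of 0.12 m and turn numbers shares of 2 rad, none past 1 either way. Its arguments: {"type":"object","properties":{"rows":{"type":"array"},"grip_force":{"type":"number"}},"required":["rows"]}

```bash
mkdir -p pics; cat > h.py <<'E'
import numpy as np, cv2
from plant import arm, get_image, spotter
def save(p,n): cv2.imwrite('pics/%s.png'%n, p['frame'][:,:,::-1])
def pts(p,mask):
    r,c=np.nonzero(mask&(p['depth']>0)); z=p['depth'][r,c]
    u=cv2.undistortPoints(np.stack([c,r],1).astype(np.float64)[:,None],p['K'],np.array(p['dist']))[:,0]
    P=np.c_[u*z[:,None],z]
    return P@p['T'][:3,:3].T+p['T'][:3,3]
def ray(p,pt,zw):
    u=cv2.undistortPoints(np.array([[[pt[0]*640,pt[1]*480]]],float),p['K'],np.array(p['dist']))[0,0]
    d=p['T'][:3,:3]@np.r_[u,1]; o=p['T'][:3,3]
    return o+d*(zw-o[2])/d[2]
E
python3 - <<'E'
from h import *
np.set_printoptions(precision=3,suppress=True)
s=arm.get_state(); print(s)
a=get_image('top'); b=get_image('scene'); save(a,'top0'); save(b,'scene0')
cv2.imwrite('pics/both0.png',np.vstack([a['frame'],b['frame']])[:,:,::-1][:, :])
names='rail specimen screen carrier_objective carrier_filter carrier_ring carrier_eyepiece canister wafer_dish slider'.split()
for n in names:
  for p,pn in((a,'top'),(b,'scene')):
    for t in spotter.trace(p,n)[:2]:
        P=pts(p,t['region'])
        if len(P): print(n,pn,round(t['confidence'],2),np.round(np.array(t['rect'])*[640,480,640,480]),len(P),np.percentile(P,[2,50,98],axis=0).ravel())
    for t in spotter.spot_point(p,n)[:2]:
        print('   pt',pn,round(t['confidence'],2),np.array(t['point'])*[640,480], ray(p,t['point'],0.0 if n not in('specimen','screen') else .011))
E
```

```text
{'clock': 0.0, 'joint_positions': array([ 1.176,  0.418, -0.01 ,  1.614,  0.005,  1.111, -0.053]), 'joint_vel': array([-0.001, -0.   , -0.   ,  0.001, -0.001, -0.001, -0.001]), 'joint_torque': array([ -0.001, -85.124,   0.638, -42.598,  -0.049,   0.019,   0.   ]), 'tcp_pos': array([ 0.216, -0.586,  0.404]), 'ee_rot': array([-3.14 ,  0.   ,  0.353]), 'force': array([ 0.057, -0.528,  1.276]), 'wrist_torque': array([0.016, 0.008, 0.021]), 'finger_force': 0.0, 'width': 0.09406781879783226}
rail top 0.95 [222. 252. 350. 336.] 2889 [0.4   0.16  0.002 0.463 0.259 0.012 0.525 0.36  0.029]
   pt top 0.79 [280.32  291.312] [0.464 0.26  0.   ]
   pt top 0.48 [329.408 243.6  ] [0.562 0.163 0.   ]
rail scene 0.77 [278. 264. 403. 337.] 2292 [0.392 0.159 0.    0.467 0.272 0.01  0.531 0.397 0.028]
rail scene 0.35 [213. 247. 231. 281.] 445 [ 0.708  0.315 -0.001  0.721  0.34   0.042  0.747  0.352  0.052]
   pt scene 0.88 [341.312 297.216] [0.462 0.272 0.   ]
specimen top 0.69 [323. 306. 347. 338.] 429 [0.385 0.134 0.011 0.409 0.152 0.048 0.432 0.168 0.097]
   pt top 0.75 [332.992 318.48 ] [0.412 0.154
[... 2273 characters left out ...]
.12  0.   ]
wafer_dish top 0.92 [430. 335. 463. 359.] 549 [ 0.339 -0.095  0.01   0.36  -0.065  0.014  0.383 -0.041  0.018]
   pt top 0.96 [445.504 345.696] [ 0.362 -0.07   0.   ]
   pt top 0.44 [249.92 162.  ] [0.73 0.33 0.  ]
wafer_dish scene 0.63 [420. 200. 447. 221.] 334 [ 0.339 -0.097  0.003  0.364 -0.062  0.014  0.392 -0.04   0.018]
   pt scene 0.68 [433.088 209.616] [ 0.369 -0.082 -0.   ]
slider top 0.83 [328. 206. 373. 235.] 558 [0.585 0.088 0.002 0.608 0.126 0.008 0.632 0.165 0.012]
   pt top 0.91 [350.08 223.68] [0.603 0.121 0.   ]
slider scene 0.51 [297. 220. 330. 240.] 242 [0.588 0.083 0.001 0.615 0.138 0.008 0.635 0.169 0.011]
   pt scene 0.5 [316.032 229.392] [0.604 0.121 0.   ]
```

View pics/top0.png

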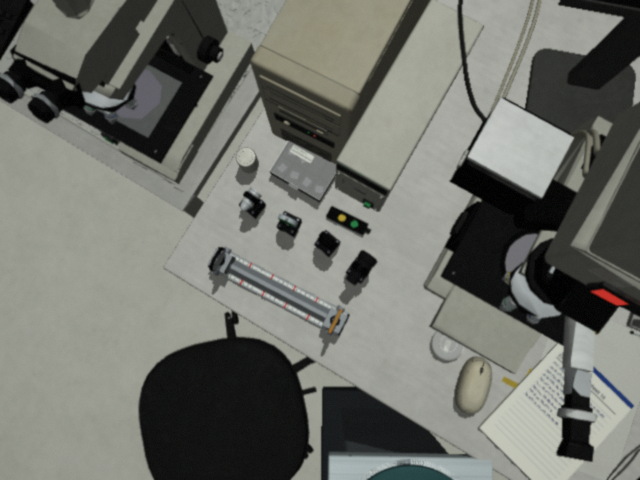

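View pics/scene0.png

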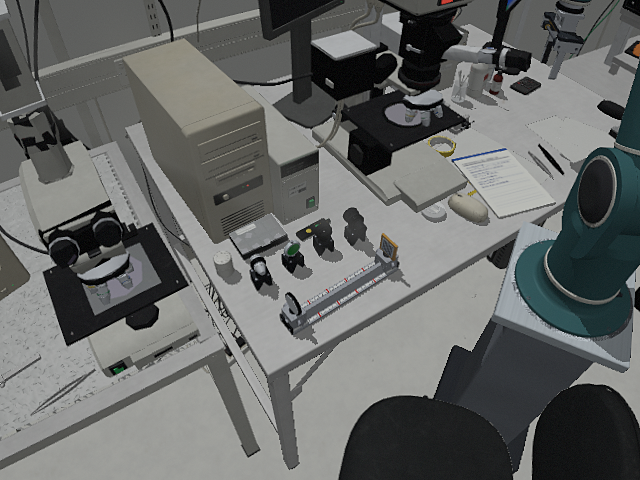

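Top view: the rail runs from the specimen (335,320) to the screen (220,262). The carriers are parked at (252,203), (290,222), (327,242) and (360,266). The microscope is at right, around (540,260), with its eyepiece arm near (578,440). Next I map the obstacles between the start pose and the work.

```bash
python3 - <<'E'
from h import *
np.set_printoptions(precision=2,suppress=True,linewidth=200)
Q=[]
for n in('top','scene'):
    p=get_image(n); Q.append(pts(p,p['depth']>0))
P=np.vstack(Q)
az=np.degrees(np.arctan2(P[:,1],P[:,0])); r=np.hypot(P[:,0],P[:,1])
print('min radius (>0.2) by azimuth x z-bin')
zb=[.03,.1,.15,.2,.25,.3,.35,.4,.5,.6,.8,1.2]
print('az',zb)
for a in range(-100,70,10):
    print(a,[ (lambda m: round(float(np.sort(r[m])[5]),2) if m.sum()>8 else '-')((az>=a)&(az<a+10)&(P[:,2]>l)&(P[:,2]<=h)&(r>.16)) for l,h in zip(zb,zb[1:])])
# rail/carriers region orientation from top: points of saddle sides etc
E
```

```text
min radius (>0.2) by azimuth x z-bin
az [0.03, 0.1, 0.15, 0.2, 0.25, 0.3, 0.35, 0.4, 0.5, 0.6, 0.8, 1.2]
-100 [0.83, 1.49, 1.49, 1.5, '-', '-', '-', '-', '-', '-', '-']
-90 [1.52, 1.54, 1.55, '-', '-', '-', '-', '-', '-', '-', '-']
-80 ['-', '-', '-', 0.57, 0.56, 0.53, 0.58, 0.58, '-', '-', '-']
-70 [0.79, 0.8, 0.8, 0.56, 0.56, 0.53, 0.58, 0.58, '-', '-', '-']
-60 [0.59, 0.78, 0.84, 0.85, '-', '-', '-', '-', '-', '-', '-']
-50 [0.58, 0.82, 0.88, 0.89, '-', '-', '-', '-', '-', '-', '-']
-40 [0.37, 0.92, 0.44, 0.94, 0.99, '-', '-', '-', '-', '-', '-']
-30 [0.27, 0.96, 0.44, 0.44, 0.45, 0.47, 0.35, 0.29, '-', '-', '-']
-20 [0.28, 0.53, 0.44, 0.44, 0.45, 0.47, 0.36, 0.33, 0.46, 0.48, '-']
-10 [0.39, 0.54, 0.46, 0.76, 0.58, 0.58, 0.58, 0.48, 0.48, 0.48, '-']
0 [0.51, 0.63, 0.63, 0.64, 0.74, 0.74, 1.43, 1.07, '-', '-', '-']
10 [0.42, 0.66, 0.66, 0.67, 0.73, 0.73, '-', '-', '-', '-', '-']
20 [0.41, 0.87, 0.89, 0.95, 0.95, 0.94, 0.94, '-', 0.97, 0.98, '-']
30 [0.62, 0.83, 0.84, 0.92, 0.92, 0.89, 0.88, 0.96, 0.95, 0.95, '-']
40 ['-', 1.04, '-', '-', '-', '-', 0.93, '-', '-', '-', '-']
50 ['-', '-', '-', '-', '-', '-', '-', '-', '-', '-', '-']
60 ['-', '-', '-', '-', '-', '-', '-', '-', '-', '-', '-']
```

```bash
python3 - <<'E'
from h import *
p=get_image('top'); q=get_image('scene')
a=cv2.resize(p['frame'][175:345,200:390],None,fx=4,fy=3.5,interpolation=cv2.INTER_CUBIC)
a=cv2.resize(p['frame'][175:340,200:390],None,fx=3.6,fy=3.6,interpolation=cv2.INTER_CUBIC)
cv2.imwrite('pics/cropt.png',a[:,:,::-1])
E
```

```text
(no output)
```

View pics/cropt.png

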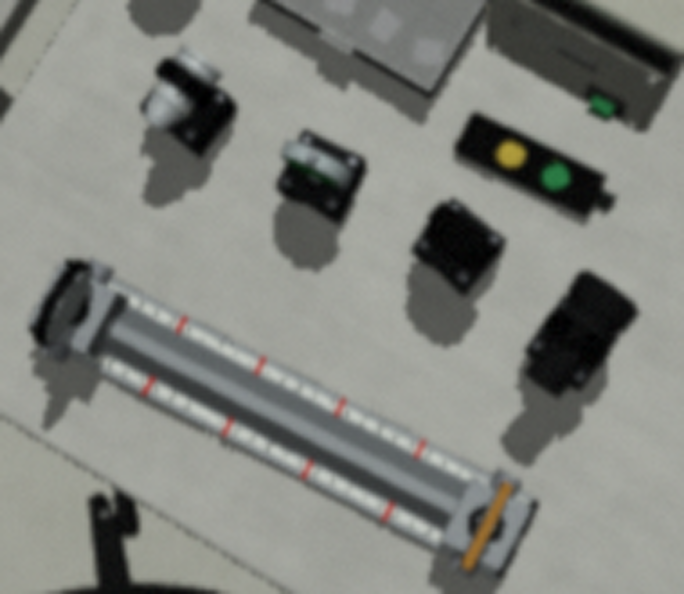

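The objective's nose and the eyepiece's tube both point down-left towards the rail. The flange at (190,70) and the eyecup at (600,295) point up-right, and the saddles are dark. Next I look closer at the obstacle cloud near the swing path.

```bash
python3 - <<'E'
from h import *
P=[]
for n in('top','scene'):
    p=get_image(n); P.append(pts(p,p['depth']>0))
P=np.vstack(P)
az=np.degrees(np.arctan2(P[:,1],P[:,0])); r=np.hypot(P[:,0],P[:,1])
m=(P[:,2]>.12)&(r<.62)&(az>-60)&(az<10)&(r>.2)
z=P[m,2]; a=az[m]; rr=r[m]
for A in range(-60,10,5):
    s=''
    for R in np.arange(.25,.62,.05):
        k=(a>=A)&(a<A+5)&(rr>=R)&(rr<R+.05)
        s+=(' %.2f-%.2f(%d)'%(z[k].min(),z[k].max(),k.sum()) if k.sum()>3 else '  -  ')
    print(A,s)
p=get_image('wrist'); save(p,'w0')
s=get_image('scene')
cv2.imwrite('pics/sc1.png',cv2.resize(s['frame'][0:240,300:640],None,fx=2.3,fy=2.3)[:,:,::-1])
E
```

```text
-60   -    -    -    -    -    -    -    -  
-55   -    -    -    -    -    -    -    -  
-50   -    -    -    -    -    -    -    -  
-45   -    -    -    -    -    -    -    -  
-40   -    -    -    -    -    -    -    -  
-35   -    -    -   0.18-0.19(39) 0.19-0.19(90) 0.18-0.19(35)  -    -  
-30  0.41-0.44(72) 0.41-0.44(71)  -   0.18-0.19(262) 0.18-0.49(422) 0.18-0.19(12)  -   0.19-0.19(25)
-25  0.41-0.44(375) 0.40-0.44(1577) 0.40-0.43(707) 0.18-0.43(589) 0.18-0.49(699) 0.19-0.19(38) 0.19-0.29(124) 0.18-0.29(112)
-20   -   0.40-0.43(340) 0.39-0.42(943) 0.18-0.43(1953) 0.18-0.55(3690) 0.18-0.43(863) 0.18-0.44(1309) 0.18-0.34(194)
-15   -    -    -   0.22-0.43(144) 0.18-0.62(6321) 0.12-0.61(2817) 0.15-0.61(4753) 0.15-0.58(1278)
-10   -    -    -    -   0.18-0.65(3279) 0.12-0.65(4810) 0.12-0.61(3354) 0.12-0.38(1585)
-5   -    -    -    -   0.18-0.19(214) 0.18-0.19(198)  -   0.28-0.38(1340)
0   -    -    -    -    -    -    -    -  
5   -    -    -    -    -    -    -    -
```

View pics/sc1.png

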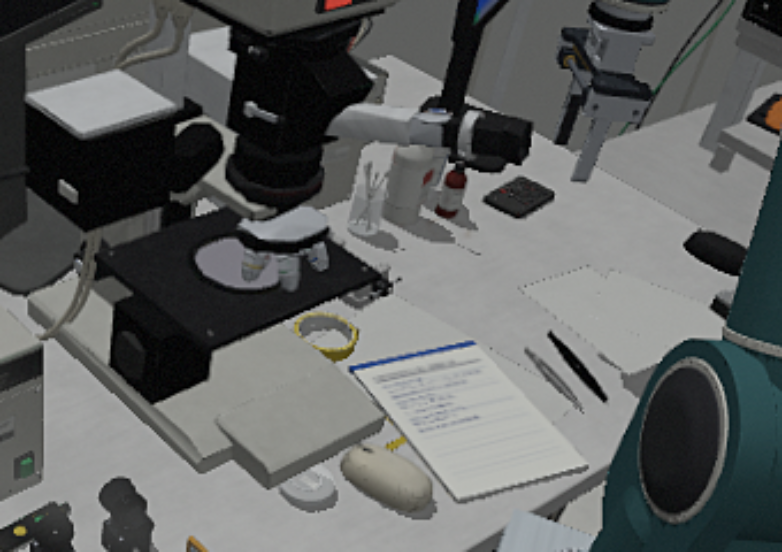

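Seen from the scene camera, the microscope's eyepiece tube (500,135 in the crop) sits at z 0.37–0.44, out to r 0.28. The head behind it starts at r 0.45. I'll go over the tube with the tool drawn in to r≈0.34 and z≈0.70, gripper tangential.

Request:
carry_out:
  rows:
    - {"xyz":[-0.069,0.188,0.208],"angular":[0,0,0.0655],"hand":60}
    - {"xyz":[-0.069,0.188,0.208],"angular":[0,0,0.0655],"hand":60}
    - {"xyz":[-0.069,0.188,0.208],"angular":[0,0,0.0655],"hand":60}
    - {"xyz":[-0.069,0.188,0.208],"angular":[0,0,0.0655],"hand":60}
    - {"xyz":[-0.069,0.188,0.208],"angular":[0,0,0.0655],"hand":60}
    - {"xyz":[-0.069,0.188,0.208],"angular":[0,0,0.0655],"hand":60}
    - {"xyz":[-0.069,0.188,0.208],"angular":[0,0,0.0655],"hand":60}
    - {"xyz":[-0.069,0.188,0.208],"angular":[0,0,0.0655],"hand":60}

```text
clock: 3.3
tcp_pos: [0.1493, -0.4049, 0.6054]
ee_rot: [3.142, 0.0, 1.406]
force: [0.5, 0.1, 0.8]
width: 0.0563
finger_force: 0.0
```

```bash
python3 - <<'E'
from h import *
s=arm.get_state(); print(s['clock'],s['tcp_pos'],s['ee_rot'],s['joint_positions'].round(3),s['width'])
# swing rows from az0
a=-69.8
for i in range(13):
    b=a+7
    d=.337*(np.array([np.cos(np.radians(b)),np.sin(np.radians(b))])-[np.cos(np.radians(a)),np.sin(np.radians(a))])/.12
    print(d.round(3)); a=b
E
```

```text
3.3 [ 0.14928206 -0.40485357  0.60538698] [3.14153658e+00 3.99580982e-04 1.40619227e+00] [ 1.277 -0.07  -0.122  1.747 -0.008  1.464  0.992] 0.05632474979287683
[0.314 0.138]
[0.295 0.175]
[0.271 0.21 ]
[0.244 0.241]
[0.213 0.269]
[0.178 0.293]
[0.141 0.313]
[0.102 0.327]
[0.061 0.337]
[0.02  0.342]
[-0.022  0.342]
[-0.064  0.337]
[-0.104  0.327]
```

Request:
carry_out:
  rows:
    - {"xyz":[-0.069,0.188,0.208],"angular":[0,0,0.0655],"hand":65}
    - {"xyz":[-0.069,0.188,0.208],"angular":[0,0,0.0655],"hand":65}
    - {"xyz":[-0.069,0.188,0.208],"angular":[0,0,0.0655],"hand":65}
    - {"xyz":[-0.069,0.188,0.208],"angular":[0,0,0.0655],"hand":65}
    - {"xyz":[0.314,0.138,0],"angular":[0,0,0.0567],"hand":65}
    - {"xyz":[0.295,0.175,0],"angular":[0,0,0.0567],"hand":65}
    - {"xyz":[0.271,0.21,0],"angular":[0,0,0.0567],"hand":65}

```text
clock: 4.0
tcp_pos: [0.2233, -0.2519, 0.7043]
ee_rot: [-3.142, 0.001, 2.269]
force: [0.6, -0.3, -0.3]
width: 0.0611
finger_force: 0.0
```

Request:
carry_out:
  rows:
    - {"xyz":[0.244,0.241,0],"angular":[0,0,0.0567],"hand":65}
    - {"xyz":[0.213,0.269,0],"angular":[0,0,0.0567],"hand":65}
    - {"xyz":[0.178,0.293,0],"angular":[0,0,0.0567],"hand":65}
    - {"xyz":[0.141,0.313,0],"angular":[0,0,0.0567],"hand":65}
    - {"xyz":[0.102,0.327,0],"angular":[0,0,0.0567],"hand":65}
    - {"xyz":[0.061,0.337,0],"angular":[0,0,-0.0245],"hand":65}
    - {"xyz":[0.02,0.342,0],"angular":[0,0,-0.0245],"hand":65}
    - {"xyz":[-0.022,0.342,0],"angular":[0,0,-0.0245],"hand":65}

```text
clock: 4.8
tcp_pos: [0.3346, 0.0446, 0.704]
ee_rot: [-3.141, -0.0, 2.683]
force: [0.1, 0.7, 0.2]
width: 0.0607
finger_force: 0.0
```

Request:
carry_out:
  rows:
    - {"xyz":[0.208,0.197,-0.243],"angular":[0,0,-0.007],"hand":65}
    - {"xyz":[0.208,0.197,-0.243],"angular":[0,0,-0.007],"hand":65}
    - {"xyz":[0.208,0.197,-0.243],"angular":[0,0,-0.007],"hand":65}
    - {"xyz":[0.208,0.197,-0.243],"angular":[0,0,-0.007],"hand":65}
    - {"xyz":[0.208,0.197,-0.243],"angular":[0,0,-0.007],"hand":65}
    - {"xyz":[0.208,0.197,-0.243],"angular":[0,0,-0.007],"hand":65}
    - {"xyz":[0.208,0.197,-0.243],"angular":[0,0,-0.007],"hand":65}
    - {"xyz":[0,0,0],"angular":[0,0,0],"hand":65}

```text
clock: 5.6
tcp_pos: [0.5026, 0.201, 0.5053]
ee_rot: [-3.136, -0.009, 2.595]
force: [-1.2, -0.7, 0.3]
width: 0.0606
finger_force: 0.0
```

```bash
python3 - <<'E'
from h import *
np.set_printoptions(precision=4,suppress=True)
print(arm.get_state()['joint_positions'])
p=get_image('wrist'); save(p,'w1'); print(p['T'])
for n in 'rail specimen screen carrier_objective carrier_filter carrier_ring carrier_eyepiece'.split():
    for t in spotter.trace(p,n)[:1]:
        P=pts(p,t['region'])
        print(n,round(t['confidence'],2),np.round(np.array(t['rect'])*[640,480,640,480]),len(P),np.percentile(P,[2,50,98],axis=0).ravel() if len(P) else '')
    for t in spotter.spot_point(p,n)[:1]:
        print('   pt',round(t['confidence'],2), ray(p,t['point'],0.0 if n not in('specimen','screen') else .011))
E
```

```text
[ 0.47    0.3804 -1.1579  1.6631  0.3498  1.3428  0.2792]
[[ 0.5191  0.8348  0.1836  0.4469]
 [ 0.8547 -0.5059 -0.1161  0.2362]
 [-0.0041  0.2172 -0.9761  0.4872]
 [ 0.      0.      0.      1.    ]]
rail 0.64 [250. 138. 439. 189.] 6175 [0.4109 0.1701 0.0081 0.468  0.267  0.0129 0.5268 0.3616 0.0284]
   pt 0.86 [0.4658 0.2664 0.    ]
specimen 0.67 [456. 280. 497. 298.] 376 [0.708  0.3192 0.0037 0.7103 0.3356 0.0267 0.7185 0.3505 0.0519]
   pt 0.77 [0.4181 0.1517 0.011 ]
screen 0.56 [427. 132. 468. 179.] 1622 [0.4988 0.3545 0.0024 0.5201 0.3711 0.0512 0.5473 0.3974 0.0974]
   pt 0.73 [0.5269 0.3786 0.011 ]
carrier_objective 0.67 [423. 238. 465. 282.] 1393 [0.6153 0.2988 0.0076 0.6326 0.316  0.0653 0.6564 0.3393 0.0785]
   pt 0.76 [0.6416 0.3206 0.    ]
carrier_filter 0.6 [427. 132. 465. 176.] 1534 [0.4994 0.3544 0.0219 0.5197 0.3706 0.0523 0.5444 0.3878 0.0974]
   pt 0.57 [0.5989 0.2461 0.    ]
carrier_ring 0.56 [299. 242. 336. 280.] 1037 [0.5393 0.1551 0.0048 0.5573 0.1743 0.0543 0.5755 0.194  0.0815]
   pt 0.76 [0.561  0.1651 0.    ]
carrier_eyepiece 0.57 [241. 234. 279. 287.] 1285 [0.4808 0.0943 0.0014 0.5068 0.1168 0.0701 0.5428 0.1331 0.0807]
   pt 0.65 [0.5097 0.107  0.    ]
```

View pics/w1.png

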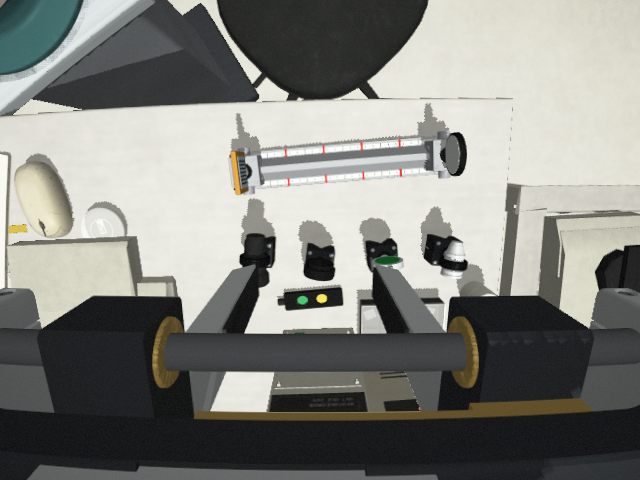

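The wrist view shows the rail from the specimen (238,172) to the screen (455,155), with red ticks between. The carriers are at (255,250) eyepiece, (320,260) ring, (383,255) filter and (445,252) objective. Joint 3 has drifted to -1.16, close to its limit, so I'll keep an eye on it. Next are finer poses.

```bash
cat > meas.py <<'E'
from h import *
np.set_printoptions(precision=4,suppress=True)
EXP=dict(carrier_objective=(.638,.320),carrier_filter=(.599,.245),carrier_ring=(.562,.168),carrier_eyepiece=(.508,.108))
def rail(p):
    H=pts(p,np.ones(p['depth'].shape,bool)); F=p['frame'][p['depth']>0].astype(int)
    near=np.hypot(H[:,0]-.466,H[:,1]-.264)<.17
    red=near&(F[:,0]>120)&(F[:,1]<.55*F[:,0])&(F[:,2]<.55*F[:,0])&(H[:,2]<.02)&(H[:,2]>0)
    d0=np.array([.44,.9]); d0/=np.linalg.norm(d0); n0=np.array([d0[1],-d0[0]])
    c=np.array([.466,.264])
    top=near&(H[:,2]>.022)&(H[:,2]<.031)&(abs((H[:,:2]-c)@d0)<.1)&(abs((H[:,:2]-c)@n0)<.02)
    vx,vy,x0,y0=cv2.fitLine(H[top,:2].astype(np.float32),cv2.DIST_HUBER,0,.01,.01).ravel()
    d=np.array([vx,vy])*np.sign(vy); n=np.array([d[1],-d[0]]); o=np.array([x0,y0])
    R=H[red][:,:2]; s=(R-o)@d; l=(R-o)@n
    # 4 line positions: fit s = s0 + 50mm grid, allowing initial from centre
    best=min(np.arange(-.04,.04,.0005),key=lambda k:np.minimum(abs(s-(((o-o)@d)+k)[...,None] if 0 else np.min(abs((s-k)[:,None]-np.array([-.075,-.025,.025,.075])),1)),.01).sum())
    ks=[np.median((s-best)[abs(s-best-g)<.012]) for g in(-.075,-.025,.025,.075)]
    cen=o+d*(best+np.mean(ks)); 
    return cen,np.degrees(np.arctan2(d[1],d[0])),np.array(ks),top.sum(),red.sum(),(np.median(l[l>0]),np.median(l[l<0]))
def carr(p,n):
    best=None
    for t in spotter.trace(p,n):
        P=pts(p,t['region'])
        if len(P)<50: continue
        m=np.median(P[:,:2],0)
        if np.hypot(*(m-EXP[n]))<.035: best=P;break
    if best is None: return None
    P=best; S=P[(P[:,2]>.004)&(P[:,2]<.040)][:,:2]
    r=cv2.minAreaRect((S*1000).astype(np.float32))
    T=P[(P[:,2]>.031)&(P[:,2]<.040)][:,:2]
    r2=cv2.minAreaRect((T*1000).astype(np.float32))
    return r,len(S),r2,len(T)
if __name__=='__main__':
    for cam in('wrist','top'):
        p=get_image(cam); print(cam,*rail(p))
        for n in EXP: print(n,carr(p,n))
E
python3 meas.py
```

```text
wrist [0.4672 0.2654] 63.31303 [-0.0748 -0.0247  0.0251  0.0751] 1697 93 (np.float64(0.018520703041646495), np.float64(-0.01930357165974802))
carrier_objective (((638.6557006835938, 321.9145812988281), (38.536251068115234, 36.867733001708984), 53.360939025878906), 547, ((638.3839111328125, 321.52984619140625), (37.056053161621094, 36.64991760253906), 53.81724548339844), 307)
carrier_filter (((598.7045288085938, 246.9748077392578), (38.310062408447266, 33.111873626708984), 65.23979949951172), 505, ((598.728515625, 247.0098419189453), (38.231117248535156, 33.04054260253906), 65.34087371826172), 367)
carrier_ring (((557.0244750976562, 175.2545623779297), (37.97262954711914, 22.090856552124023), 51.26813507080078), 371, ((556.3499755859375, 175.73455810546875), (37.75937271118164, 20.430328369140625), 51.255836486816406), 273)
carrier_eyepiece (((510.3476867675781, 108.2024917602539), (37.85776901245117, 36.58848571777344), 55.462913513183594), 256, ((510.4302978515625, 108.073486328125), (37.715885162353516, 36.32611083984375), 55.50031280517578), 169)Traceback (most recent call last):
  File "meas.py", line 34, in <module>
    p=get_image(cam); print(cam,*rail(p))
                                 ~~~~^^^
  File "meas.py", line 11, in rail
    vx,vy,x0,y0=cv2.fitLine(H[top,:2].astype(np.float32),cv2.DIST_HUBER,0,.01,.01).ravel()
                ~~~~~~~~~~~^^^^^^^^^^^^^^^^^^^^^^^^^^^^^^^^^^^^^^^^^^^^^^^^^^^^^^^
cv2.error: OpenCV(4.12.0) /io/opencv/modules/imgproc/src/linefit.cpp:50: error: (-215:Assertion failed) count > 0 in function 'fitLine2D_wods'
```

Request:
carry_out:
  rows:
    - {"xyz":[0,0,0],"angular":[0,0,0],"hand":65}

```text
clock: 6.75
tcp_pos: [0.5013, 0.1985, 0.5103]
ee_rot: [-3.138, -0.001, 2.591]
force: [-0.0, 0.9, -0.1]
width: 0.0612
finger_force: 0.0
```

```bash
python3 - <<'E'
from h import *
s=arm.get_state(); print(s['tcp_pos'],s['ee_rot'],s['joint_positions'].round(3),s['joint_vel'].round(3))
E
```

```text
[0.50129326 0.19850763 0.51030803] [-3.13795875e+00 -8.66028703e-04  2.59109473e+00] [ 0.48   0.368 -1.161  1.662  0.346  1.344  0.283] [ 0.    -0.001 -0.001 -0.     0.     0.002  0.002]
```

Rail: centre (0.467,0.265), axis at 63.3°, with ticks resolved within 0.3 mm. Carrier poses are good too. Before working I'll fit a quick kinematic model to see how joint 3 behaves and find a way to bring it back.

```bash
cat > kin.py <<'E'
import numpy as np
from scipy.spatial.transform import Rotation as R
from scipy.optimize import least_squares
Q=np.array([[1.176,.418,-.01,1.614,.005,1.111,-.053],[1.277,-.07,-.122,1.747,-.008,1.464,.992],[.48,.368,-1.161,1.662,.346,1.344,.283]])
X=np.array([[.216,-.586,.4045],[.1493,-.4049,.6054],[.5013,.1985,.5103]])
def fk(q,p):
    h,L1,L2,L3,a3,a4=p
    T=R.identity();x=np.array([0,0,h])
    T=R.from_euler('z',-q[0])*R.from_euler('y',q[1]); x=x+T.apply([0,0,L1])
    T=T*R.from_euler('z',-q[2]); x=x+T.apply([a3,0,0]); T=T*R.from_euler('y',q[3]); x=x+T.apply([-a3,0,L2])
    T=T*R.from_euler('z',-q[4])*R.from_euler('y',q[5]); x=x+T.apply([a4,0,L3]); T=T*R.from_euler('z',-q[6])
    return x,T
f=lambda p:np.r_[np.concatenate([fk(q,p)[0]-x for q,x in zip(Q,X)]),(np.array(p)-[.4,.5,.5,.15,0,0])*1e-4]
p=least_squares(f,[.4,.5,.5,.15,0,0]).x
def jac(q):
    x0,T0=fk(q,p);J=np.zeros((6,7))
    for i in range(7):
        d=q.copy();d[i]+=1e-5;x,T=fk(d,p);J[:3,i]=(x-x0)/1e-5;J[3:,i]=(T*T0.inv()).as_rotvec()/1e-5
    return J
lim=np.array([[-2.81,2.81],[-.39,2.02],[-1.27,1.25],[.06,2.57],[-1.19,4.33],[.19,2],[-2.82,2.82]])
def run(q,rows,n=5):
    q=np.array(q,float)
    for v in rows:
        tx,tT=fk(q,p)
        for k in range(n):
            d=np.r_[np.array(v[:3])*.12,np.array(v[3:])*2]/n
            q=q+np.linalg.pinv(jac(q))@d
    return q
if __name__=='__main__':
    print(p.round(3),f(p)[:9].round(4)); 
    for q in Q: print(fk(q,p)[1].as_euler('xyz').round(3))
    S=[(-.069,.188,.208,0,0,.0655)]*12
    xy=[(.314,.138),(.295,.175),(.271,.21),(.244,.241),(.213,.269),(.178,.293),(.141,.313),(.102,.327),(.061,.337),(.02,.342),(-.022,.342)]
    S+=[(a,b,0,0,0,.0567 if i<8 else -.0245) for i,(a,b) in enumerate(xy)]
    q=run(Q[0],S[:8]);print(q.round(3)); q=run(q,S[8:]);print(q.round(3))
    q=run(q,[(.208,.197,-.243,0,0,-.007)]*7);print(q.round(3))
E
python3 kin.py
```

```text
[ 1.2938e+01  5.5100e-01  4.7400e-01  1.2826e+01 -7.0000e-03 -1.0000e-02] [ 0.0257  0.004  -0.0024  0.0238  0.0053 -0.0009 -0.0103 -0.0054  0.0033]
[-3.141e+00 -1.000e-03  1.924e+00]
[-3.141 -0.     2.977]
[ 3.141e+00 -3.000e-03 -2.122e+00]
[ 1.251 -0.076 -0.115  1.761 -0.006  1.455  0.968]
[ 0.842 -0.352 -0.685  1.679 -0.221  1.735  1.266]
[ 0.43   0.383 -1.156  1.695  0.364  1.294  0.223]
```

```bash
cat > sim.py <<'E'
from kin import *
def to(q,x,y,z,ya):  # waypoint move (our model pos has offsets, use true-ish deltas via tracked pose)
    global cur
    c=np.array(cur);t=np.array([x,y,z,ya]);d=t-c
    n=max(int(np.ceil(np.linalg.norm(d[:3])/.045)),int(np.ceil(abs(d[3])/8)),1)
    for _ in range(n): q=run(q,[(*(d[:3]/n/.12),0,0,np.radians(d[3])/n/2)],2)
    cur=list(t); return q
rad=lambda r,a:(r*np.cos(np.radians(a)),r*np.sin(np.radians(a)))
C={'eye':(.5104,.1081,55.5),'ring':(.5625,.171,51.3),'fil':(.600,.2464,65.3),'obj':(.6385,.3217,53.5)}
u=np.array([np.cos(np.radians(63.3)),np.sin(np.radians(63.3))]);c0=np.array([.4672,.2654])
G={'eye':.075,'ring':.025,'fil':-.025,'obj':-.075}
def task(q,order,turn):
    mx=[]
    for n in order:
        x,y,a=C[n]; q=to(q,x,y,.37,a);mx.append(q); q=to(q,x,y,.21,a);mx.append(q); q=to(q,x,y,.33,a)
        g=c0+u*G[n]; b=153.3 if turn[n]>0 else -26.7
        q=to(q,*g,.33,b);mx.append(q); q=to(q,*g,.22,b);mx.append(q); q=to(q,*g,.37,b)
    return q,np.array(mx)
if __name__=='__main__':
    q0=np.array([.48,.368,-1.161,1.662,.346,1.344,.283])
    for name,pre in dict(none=[],
        A=[(*rad(.36,20),.68,60),(*rad(.36,-5),.68,60),(*rad(.5,-5),.5,60),(*rad(.55,20),.5,60)],
        B=[(*rad(.36,20),.68,60),(*rad(.36,0),.68,60),(*rad(.5,5),.45,60),(*rad(.6,20),.4,60)],
        D=[(.5,.2,.51,120),(*rad(.36,20),.68,120),(*rad(.36,0),.68,60),(*rad(.5,5),.45,60),(*rad(.6,20),.4,60)],
        E=[(.5,.2,.51,-30),(*rad(.36,20),.68,-30),(*rad(.36,20),.68,60),(*rad(.6,20),.4,60)],
        F=[(.5,.2,.51,150),(*rad(.36,20),.68,150),(*rad(.36,20),.68,60),(*rad(.6,20),.4,60)]).items():
        cur=[.5013,.1985,.5103,58.5]; q=q0
        for w in pre: q=to(q,*w)
        print(name,q.round(2))
        for tn,t in (('+',1),('-',-1)):
            c2=list(cur); turn=dict(eye=1,obj=1,fil=t,ring=t); qq,m=task(q,['eye','ring','fil','obj'],turn); cur=c2
            print('  ',tn,'j3',m[:,2].min().round(2),m[:,2].max().round(2),'j5',m[:,4].min().round(2),m[:,4].max().round(2),'j6',m[:,5].min().round(2),m[:,5].max().round(2),'j7',m[:,6].min().round(2),m[:,6].max().round(2),qq.round(2))
E
python3 sim.py
```

```text
none [ 0.48  0.37 -1.16  1.66  0.35  1.34  0.28]
   + j3 -1.25 -0.85 j5 0.42 0.98 j6 0.77 1.34 j7 -0.08 1.13 [-0.7   0.88 -1.25  1.5   0.81  1.39  0.7 ]
   - j3 -2.12 4.91 j5 -0.67 7.67 j6 -4.86 1.86 j7 -2.01 1.13 [-1.94 -4.95  4.82 26.26  7.57 -4.71 -2.  ]
A [ 0.34  0.3  -0.94  1.69  0.25  1.25  0.4 ]
   + j3 -33.5 13.19 j5 0.31 39.86 j6 -1.95 72.87 j7 -149.57 23.01 [ -71.83  102.75  -15.15 -336.99   39.25   71.83 -148.89]
   - j3 -35.85 3.32 j5 -27.88 3.06 j6 -39.44 2.62 j7 -68.99 7.29 [ 22.38  26.17 -35.86  36.9   -8.31 -39.25 -69.02]
B [ 0.23  0.5  -0.89  1.71  0.43  1.11  0.28]
   + j3 -1.04 -0.71 j5 0.26 0.89 j6 0.56 1.71 j7 0.09 1.98 [-0.82  1.07 -1.06  1.1   0.8   1.47  0.92]
   - j3 -1.02 17.74 j5 -6.36 11.67 j6 0.56 396.87 j7 -71.39 6.23 [ 145.24 -379.81    6.93  863.92   -6.16  397.25  -71.34]
D [-0.45  1.15 -0.87  0.47  0.85  1.7   0.23]
   + j3 -15.89 1.65 j5 -8.99 2.71 j6 1.38 145.58 j7 -14.03 7.67 [-57.5  114.69   1.21 -34.01  -1.85 139.89   7.57]
   - j3 -25.62 69.36 j5 -97.33 0.87 j6 1.38 255.39 j7 -52.44 182.14 [-93.42 211.38  69.35 -55.16 -97.33 250.51 182.09]
E [-0.01  0.79 -0.68  1.14  0.47  1.36  0.42]
   + j3 -0.95 -0.6 j5 0.41 0.83 j6 0.92 1.44 j7 0.14 1.42 [-0.69  1.   -0.97  0.99  0.76  1.49  1.21]
   - j3 -2.75 -0.46 j5 -0.08 5.77 j6 -17.3 1.42 j7 -1.86 1.42 [  9.33  -8.01  -2.76  37.3    5.76 -17.    -1.92]
F [-18.37   8.55   2.28 -11.89  -4.24   5.48 -23.82]
   + j3 -8.83 7.69 j5 -44.4 31.04 j6 -11.27 8.43 j7 -75.31 -19.68 [ -18.67   35.05    6.35 -154.25  -43.7    -9.73  -67.97]
   - j3 -8.83 9.02 j5 -42.24 31.04 j6 -11.27 8.43 j7 -75.31 -19.68 [ -14.42   36.55    7.98 -158.37  -38.92  -11.2   -60.19]
```

```bash
python3 - <<'E'
s=open('kin.py').read()
s=s.replace("p=least_squares(f,[.4,.5,.5,.15,0,0]).x","p=least_squares(f,[.4,.5,.5,.15,0,0]).x; p[0]+=.15-p[3]; p[3]=.15")
s=s.replace("""        for k in range(n):
            d=np.r_[np.array(v[:3])*.12,np.array(v[3:])*2]/n
            q=q+np.linalg.pinv(jac(q))@d
""","""        tx=tx+np.array(v[:3])*.12; yaw=tT.as_euler('xyz')[2]+v[5]*2; tT=R.from_euler('xyz',[np.pi,0,yaw])
        for k in range(n):
            x,T=fk(q,p); d=np.r_[tx-x,(tT*T.inv()).as_rotvec()]/(n-k)
            q=q+np.linalg.pinv(jac(q),rcond=.02)@d
""")
open('kin.py','w').write(s)
E
python3 kin.py; python3 sim.py
```

```text
[ 0.263  0.551  0.474  0.15  -0.007 -0.01 ] [ 0.0375 -0.0101 -0.0024  0.0298  0.009  -0.0009  0.0149  0.0222  0.0033]
[-3.141e+00 -1.000e-03  1.924e+00]
[-3.141 -0.     2.977]
[ 3.141e+00 -3.000e-03 -2.122e+00]
[ 1.273 -0.03  -0.121  1.717 -0.004  1.455  0.982]
[ 0.842 -0.264 -0.683  1.638 -0.167  1.708  1.268]
[ 0.416  0.374 -1.016  1.646  0.328  1.306  0.36 ]
none [ 0.48  0.37 -1.16  1.66  0.35  1.34  0.28]
   + j3 -1.48 -0.79 j5 0.46 0.99 j6 0.79 1.26 j7 -0.04 1.44 [ 0.63  0.66 -1.55  2.02  0.71  1.21  1.49]
   - j3 -1.49 -0.56 j5 0.28 1.0 j6 0.69 1.26 j7 -1.42 1.42 [ 0.63  0.68 -1.56  2.02  0.73  1.22  1.47]
A [ 0.35  0.32 -0.95  1.67  0.27  1.29  0.4 ]
   + j3 -1.36 -0.67 j5 0.34 0.88 j6 0.72 1.2 j7 0.01 1.54 [ 0.58  0.53 -1.43  2.03  0.6   1.11  1.59]
   - j3 -1.35 -0.43 j5 0.2 0.88 j6 0.66 1.2 j7 -1.35 1.54 [ 0.59  0.53 -1.43  2.03  0.59  1.11  1.59]
B [ 0.25  0.51 -0.9   1.69  0.43  1.16  0.28]
   + j3 -1.38 -0.7 j5 0.37 0.92 j6 0.73 1.21 j7 -0.01 1.5 [ 0.58  0.57 -1.46  2.02  0.63  1.14  1.55]
   - j3 -1.38 -0.46 j5 0.22 0.92 j6 0.67 1.21 j7 -1.37 1.49 [ 0.58  0.57 -1.46  2.03  0.64  1.13  1.55]
D [ 0.36  0.59 -1.08  1.69  0.55  1.21  0.19]
   + j3 -1.51 -0.82 j5 0.5 1.03 j6 0.8 1.28 j7 -0.08 1.39 [ 0.62  0.7  -1.58  2.03  0.75  1.23  1.44]
   - j3 -1.52 -0.59 j5 0.3 1.04 j6 0.69 1.28 j7 -1.46 1.37 [ 0.62  0.72 -1.59  2.03  0.77  1.25  1.41]
E [ 0.02  0.42 -0.54  1.69  0.24  1.1   0.46]
   + j3 -1.07 -0.42 j5 0.18 0.67 j6 0.65 1.16 j7 0.15 1.77 [ 0.45  0.34 -1.14  2.03  0.37  1.    1.83]
   - j3 -1.0 -0.19 j5 0.08 0.66 j6 0.64 1.15 j7 -1.18 1.81 [ 0.41  0.31 -1.06  2.03  0.32  0.99  1.88]
F [ 2.09 -0.55 -2.16  1.68 -0.48  1.18  1.09]
   + j3 -2.68 -2.1 j5 -0.71 -0.19 j6 0.61 1.23 j7 0.86 2.56 [ 2.19 -0.2  -2.55  2.03 -0.14  0.95  2.37]
   - j3 -2.68 -1.78 j5 -0.96 -0.2 j6 0.62 1.24 j7 -0.32 2.57 [ 2.16 -0.21 -2.51  2.03 -0.15  0.95  2.37]
```

```bash
cat > s2.py <<'E'
import sim; from sim import *
q0=np.array([.48,.368,-1.161,1.662,.346,1.344,.283])
for nm,pre in dict(E60=[(.5,.2,.51,-60),(*rad(.35,20),.69,-60),(*rad(.35,20),.69,60),(*rad(.55,14),.42,56)],
  E80=[(.5,.2,.51,-80),(*rad(.35,20),.69,-80),(*rad(.35,20),.69,60),(*rad(.55,14),.42,56)],
  E90=[(.5,.2,.51,-50),(.54,.21,.41,-90),(*rad(.35,20),.69,-90),(*rad(.35,20),.69,60),(*rad(.55,14),.42,56)]).items():
  sim.cur=[.5013,.1985,.5103,58.5]; q=q0
  for w in pre: q=to(q,*w); print(q.round(2))
  c2=list(sim.cur)
  for t in(1,-1):
    sim.cur=list(c2)
    qq,m=task(q,['eye','ring','fil','obj'],dict(eye=1,obj=1,fil=t,ring=t))
    print(nm,t,m[:,2].round(2),'j7',m[:,6].min().round(2),m[:,6].max().round(2),'j2',m[:,1].min().round(2),m[:,5].min().round(2),m[:,5].max().round(2))
E
python3 s2.py
```

```text
[ 0.2   0.25 -0.74  1.67  0.17  1.3  -1.62]
[ 0.37 -0.24 -0.58  1.66 -0.13  1.68 -1.25]
[ 0.02 -0.2  -0.32  1.66 -0.06  1.67  0.74]
[-0.01  0.28 -0.34  1.78  0.1   1.09  0.6 ]
E60 1 [-0.32 -0.26 -0.72 -0.63 -0.33 -0.27 -0.76 -0.66 -0.4  -0.34 -0.81 -0.68
 -0.38 -0.33 -0.87 -0.72] j7 0.23 1.89 j2 0.28 0.63 1.14
E60 -1 [-0.32 -0.26 -0.72 -0.63 -0.33 -0.27 -0.08 -0.07 -0.36 -0.31 -0.05 -0.04
 -0.3  -0.26 -0.77 -0.64] j7 -1.08 1.95 j2 0.28 0.63 1.14
[ 0.15  0.24 -0.68  1.67  0.15  1.29 -1.95]
[ 0.31 -0.23 -0.54  1.66 -0.12  1.68 -1.62]
[-0.08 -0.2  -0.25  1.66 -0.05  1.67  0.72]
[-0.08  0.28 -0.25  1.78  0.07  1.09  0.63]
E80 1 [-0.23 -0.19 -0.64 -0.56 -0.24 -0.2  -0.67 -0.58 -0.32 -0.27 -0.72 -0.61
 -0.3  -0.26 -0.77 -0.64] j7 0.27 1.94 j2 0.28 0.63 1.13
E80 -1 [-0.23 -0.19 -0.64 -0.56 -0.24 -0.2   0.    0.   -0.28 -0.24  0.04  0.03
 -0.22 -0.19 -0.66 -0.55] j7 -1.03 2.0 j2 0.27 0.63 1.13
[ 0.22  0.25 -0.77  1.67  0.18  1.3  -1.45]
[ 0.06  0.38 -0.6   1.71  0.24  1.12 -2.18]
[ 0.26 -0.23 -0.5   1.67 -0.11  1.68 -1.81]
[-0.14 -0.2  -0.2   1.67 -0.04  1.67  0.71]
[-0.13  0.27 -0.18  1.79  0.06  1.09  0.65]
E90 1 [-0.17 -0.14 -0.58 -0.51 -0.18 -0.15 -0.61 -0.53 -0.26 -0.22 -0.65 -0.55
 -0.25 -0.22 -0.7  -0.59] j7 0.3 1.98 j2 0.27 0.62 1.13
E90 -1 [-0.17 -0.14 -0.58 -0.51 -0.18 -0.15  0.06  0.05 -0.22 -0.19  0.1   0.09
 -0.16 -0.14 -0.58 -0.49] j7 -1.01 2.02 j2 0.26 0.62 1.13
```

Rotating the tool out at long reach and back at short reach brings joint 3 home, so I do that.

Request:
carry_out:
  rows:
    - {"xyz":[0,0,0],"angular":[0,0,-0.074],"hand":65}
    - {"xyz":[0,0,0],"angular":[0,0,-0.074],"hand":65}
    - {"xyz":[0,0,0],"angular":[0,0,-0.074],"hand":65}
    - {"xyz":[0,0,0],"angular":[0,0,-0.074],"hand":65}
    - {"xyz":[0,0,0],"angular":[0,0,-0.074],"hand":65}
    - {"xyz":[0,0,0],"angular":[0,0,-0.074],"hand":65}
    - {"xyz":[0,0,0],"angular":[0,0,-0.074],"hand":65}
    - {"xyz":[0,0,0],"angular":[0,0,-0.074],"hand":65}

```text
clock: 7.55
tcp_pos: [0.5013, 0.1985, 0.5103]
ee_rot: [-3.138, -0.001, 1.401]
force: [0.5, -0.0, 0.2]
width: 0.0609
finger_force: 0.0
```

Request:
carry_out:
  rows:
    - {"xyz":[0,0,0],"angular":[0,0,-0.074],"hand":65}
    - {"xyz":[0,0,0],"angular":[0,0,-0.074],"hand":65}
    - {"xyz":[0,0,0],"angular":[0,0,-0.074],"hand":65}
    - {"xyz":[0,0,0],"angular":[0,0,-0.074],"hand":65}
    - {"xyz":[0,0,0],"angular":[0,0,-0.074],"hand":65}
    - {"xyz":[0,0,0],"angular":[0,0,-0.074],"hand":65}
    - {"xyz":[-0.205,-0.095,0.215],"angular":[0,0,0],"hand":65}
    - {"xyz":[-0.205,-0.095,0.215],"angular":[0,0,0],"hand":65}

```text
clock: 8.35
tcp_pos: [0.4516, 0.1756, 0.5618]
ee_rot: [-3.136, 0.001, 0.52]
force: [0.6, -0.4, 1.1]
width: 0.0612
finger_force: 0.0
```

Request:
carry_out:
  rows:
    - {"xyz":[-0.205,-0.095,0.215],"angular":[0,0,0],"hand":65}
    - {"xyz":[-0.205,-0.095,0.215],"angular":[0,0,0],"hand":65}
    - {"xyz":[-0.205,-0.095,0.215],"angular":[0,0,0],"hand":65}
    - {"xyz":[-0.205,-0.095,0.215],"angular":[0,0,0],"hand":65}
    - {"xyz":[-0.205,-0.095,0.215],"angular":[0,0,0],"hand":65}
    - {"xyz":[0,0,0],"angular":[0,0,0.074],"hand":65}
    - {"xyz":[0,0,0],"angular":[0,0,0.074],"hand":65}
    - {"xyz":[0,0,0],"angular":[0,0,0.074],"hand":65}

```text
clock: 9.15
tcp_pos: [0.3288, 0.1187, 0.6911]
ee_rot: [-3.139, -0.001, 0.969]
force: [-0.3, 0.6, -0.5]
width: 0.0609
finger_force: 0.0
```

Request:
carry_out:
  rows:
    - {"xyz":[0,0,0],"angular":[0,0,0.074],"hand":65}
    - {"xyz":[0,0,0],"angular":[0,0,0.074],"hand":65}
    - {"xyz":[0,0,0],"angular":[0,0,0.074],"hand":65}
    - {"xyz":[0,0,0],"angular":[0,0,0.074],"hand":65}
    - {"xyz":[0,0,0],"angular":[0,0,0.074],"hand":65}
    - {"xyz":[0,0,0],"angular":[0,0,0.074],"hand":65}
    - {"xyz":[0,0,0],"angular":[0,0,0.074],"hand":65}
    - {"xyz":[0,0,0],"angular":[0,0,0.074],"hand":65}

```text
clock: 9.95
tcp_pos: [0.329, 0.1188, 0.6909]
ee_rot: [-3.138, -0.001, 2.153]
force: [0.6, -0.7, 0.1]
width: 0.0611
finger_force: 0.0
```

```bash
python3 - <<'E'
from h import *
s=arm.get_state(); print(s['clock'],s['tcp_pos'],s['ee_rot'],np.degrees(s['ee_rot'][2])-90,s['joint_positions'].round(3))
E
```

```text
9.95 [0.32898009 0.11879956 0.69093009] [-3.13790430e+00 -6.64312510e-04  2.15345673e+00] 33.38398197559762 [ 0.097 -0.244 -0.396  1.694 -0.093  1.677  0.285]
```

Request:
carry_out:
  rows:
    - {"xyz":[0.168,-0.01,-0.334],"angular":[0,0,0.0241],"hand":65}
    - {"xyz":[0.168,-0.01,-0.334],"angular":[0,0,0.0241],"hand":65}
    - {"xyz":[0.168,-0.01,-0.334],"angular":[0,0,0.0241],"hand":65}
    - {"xyz":[0.168,-0.01,-0.334],"angular":[0,0,0.0241],"hand":65}
    - {"xyz":[0.168,-0.01,-0.334],"angular":[0,0,0.0241],"hand":65}
    - {"xyz":[0.168,-0.01,-0.334],"angular":[0,0,0.0241],"hand":65}
    - {"xyz":[0.168,-0.01,-0.334],"angular":[0,0,0.0241],"hand":65}
    - {"xyz":[0.168,-0.01,-0.334],"angular":[0,0,0.0241],"hand":65}

```text
clock: 10.75
tcp_pos: [0.491, 0.1091, 0.3687]
ee_rot: [-3.138, -0.001, 2.535]
force: [0.7, -0.1, -0.3]
width: 0.0611
finger_force: 0.0
```

Request:
carry_out:
  rows:
    - {"xyz":[0.168,-0.01,-0.334],"angular":[0,0,0],"hand":65}
    - {"xyz":[0,0,0],"angular":[0,0,0],"hand":65}

```text
clock: 10.95
tcp_pos: [0.511, 0.1071, 0.3249]
ee_rot: [-3.133, -0.007, 2.532]
force: [-0.1, -0.8, 0.2]
width: 0.0613
finger_force: 0.0
```

```bash
python3 - <<'E'
from meas import *
s=arm.get_state(); print(s['tcp_pos'],s['ee_rot'],np.degrees(s['ee_rot'][2])-90,s['joint_positions'].round(3))
p=get_image('wrist'); save(p,'w2')
for n in ('carrier_eyepiece','carrier_ring','carrier_filter'):
    print(n,carr(p,n))
E
```

```text
[0.511  0.1071 0.3249] [-3.1331 -0.0068  2.5319] 55.064778617935474 [ 0.052  0.358 -0.381  1.93   0.167  0.895  0.548]
carrier_eyepiece (((509.82928466796875, 107.71975708007812), (37.7698974609375, 35.750877380371094), 54.74136734008789), 387, ((509.4577331542969, 107.60151672363281), (37.6160888671875, 35.71363067626953), 55.554561614990234), 322)
carrier_ring (((561.1444091796875, 169.98187255859375), (38.24338150024414, 34.76565170288086), 51.44051742553711), 1409, ((560.349853515625, 170.55686950683594), (37.66223907470703, 32.78112030029297), 51.37252426147461), 941)
carrier_filter (((600.60546875, 246.0802764892578), (39.3831672668457, 36.867271423339844), 64.86807250976562), 2107, ((600.4998168945312, 246.3164825439453), (39.06373977661133, 36.4266471862793), 64.98812103271484), 1314)
```

View pics/w2.png

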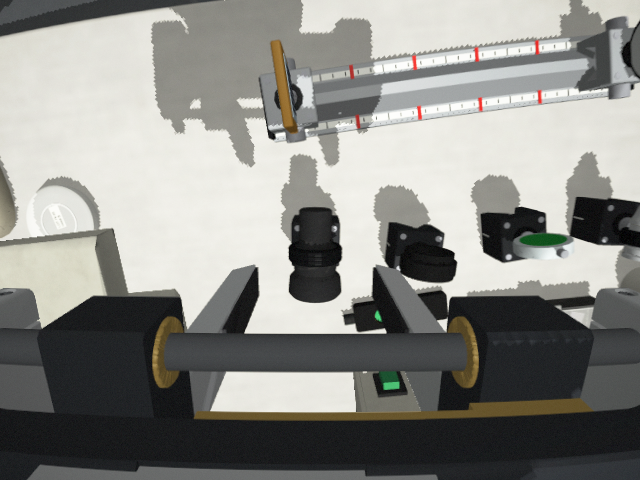

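The eyepiece sits straight under the gripper, tube (315,215) towards the rail and eyecup (315,285) away. I descend and grip.

Request:
carry_out:
  rows:
    - {"xyz":[0,0,-0.25],"angular":[0,0,0],"hand":65}
    - {"xyz":[0,0,-0.25],"angular":[0,0,0],"hand":65}
    - {"xyz":[0,0,-0.25],"angular":[0,0,0],"hand":65}
    - {"xyz":[0,0,-0.26],"angular":[0,0,0],"hand":65}
    - {"xyz":[0,0,0],"angular":[0,0,0],"hand":65}
  grip_force: 30

```text
clock: 11.65
tcp_pos: [0.5097, 0.1078, 0.208]
ee_rot: [-3.136, -0.002, 2.533]
force: [-0.1, -0.6, -0.5]
width: 0.0611
finger_force: 0.0
```

Request:
carry_out:
  rows:
    - {"xyz":[0,0,0],"angular":[0,0,0],"hand":25}
    - {"xyz":[0,0,0],"angular":[0,0,0],"hand":25}
    - {"xyz":[0,0,0],"angular":[0,0,0],"hand":25}
    - {"xyz":[0,0,0],"angular":[0,0,0],"hand":25}
    - {"xyz":[0,0,0],"angular":[0,0,0],"hand":25}

```text
clock: 12.15
tcp_pos: [0.511, 0.1078, 0.2105]
ee_rot: [-3.139, 0.001, 2.532]
force: [-4.0, -2.6, 16.8]
width: 0.0382
finger_force: 30.0
```

Request:
carry_out:
  rows:
    - {"xyz":[0,0,0.2],"angular":[0,0,0],"hand":25}
    - {"xyz":[0,0,0.35],"angular":[0,0,0],"hand":25}
    - {"xyz":[0,0,0.35],"angular":[0,0,0],"hand":25}
    - {"xyz":[-0.006,0.156,0],"angular":[0,0,0.0714],"hand":25}
    - {"xyz":[-0.006,0.156,0],"angular":[0,0,0.0714],"hand":25}
    - {"xyz":[-0.006,0.156,0],"angular":[0,0,0.0714],"hand":25}
    - {"xyz":[-0.006,0.156,0],"angular":[0,0,0.0714],"hand":25}
    - {"xyz":[-0.006,0.156,0],"angular":[0,0,0.0714],"hand":25}

```text
clock: 12.95
tcp_pos: [0.5068, 0.2021, 0.3177]
ee_rot: [-3.138, 0.0, -3.031]
force: [-0.3, -0.4, -1.7]
width: 0.0378
finger_force: 30.0
```

Request:
carry_out:
  rows:
    - {"xyz":[-0.006,0.156,0],"angular":[0,0,0.0714],"hand":25}
    - {"xyz":[-0.006,0.156,0],"angular":[0,0,0.0714],"hand":25}
    - {"xyz":[-0.006,0.156,0],"angular":[0,0,0.0714],"hand":25}
    - {"xyz":[-0.006,0.156,0],"angular":[0,0,0.0714],"hand":25}
    - {"xyz":[-0.006,0.156,0],"angular":[0,0,0.0714],"hand":25}
    - {"xyz":[-0.006,0.156,0],"angular":[0,0,0.0714],"hand":25}
    - {"xyz":[-0.006,0.156,0],"angular":[0,0,0.0714],"hand":25}
    - {"xyz":[0,0,0],"angular":[0,0,0],"hand":25}

```text
clock: 13.75
tcp_pos: [0.5012, 0.3344, 0.3175]
ee_rot: [-3.139, 0.001, -2.03]
force: [-1.0, -0.4, -2.4]
width: 0.0377
finger_force: 30.0
```

```bash
python3 - <<'E'
from meas import *
s=arm.get_state(); print(s['tcp_pos'],s['ee_rot'],np.degrees(s['ee_rot'][2])-90,s['joint_positions'].round(3))
p=get_image('wrist'); save(p,'w3'); 
try: print(rail(p))
except Exception as e: print(e)
H=pts(p,np.ones(p['depth'].shape,bool))
t=s['tcp_pos']; 
for tr in spotter.trace(p,'carrier_eyepiece')[:2]:
    P=pts(p,tr['region']); P=P-t; a=np.radians(63.3); k=np.c_[P[:,:2]@[np.cos(a),np.sin(a)],P[:,:2]@[-np.sin(a),np.cos(a)],P[:,2]]
    print(tr['confidence'],len(P),np.percentile(k,[1,50,99],axis=0))
E
```

```text
[0.5012 0.3344 0.3175] [-3.1386  0.0006 -2.0304] -206.3305766461546 [-0.075  0.59  -0.767  1.73   0.476  1.014  1.666]
(array([0.467 , 0.2648]), np.float32(63.76337), array([-0.075 , -0.0248,  0.0247,  0.0748]), np.int64(4406), np.int64(320), (np.float64(0.019643302721182004), np.float64(-0.019131725563377524)))
0.79 10916 [[-0.0301 -0.0183 -0.1947]
 [-0.0044 -0.0001 -0.1385]
 [ 0.0292  0.0181 -0.1299]]
```

View pics/w3.png

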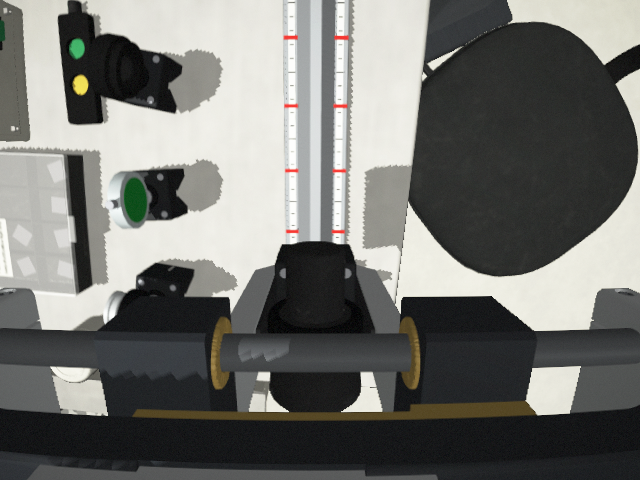

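The eyepiece is held with its tube at (313,275) towards the specimen and the rail runs straight ahead. I check where the saddle's front edge lies relative to the TCP.

```bash
cat > held.py <<'E'
from meas import *
def held(p,n,ya):
    t=arm.get_state()['tcp_pos']; a=np.radians(ya-90)
    for tr in spotter.trace(p,n)[:2]:
        P=pts(p,tr['region'])-t; k=np.c_[P[:,:2]@[np.cos(a),np.sin(a)],P[:,:2]@[-np.sin(a),np.cos(a)],P[:,2]]
        for lo,hi in((-.176,-.168),(-.205,-.180)):
            m=(k[:,2]>lo)&(k[:,2]<hi)&(abs(k[:,0])<.03)
            if m.sum()>20: print(n,round(tr['confidence'],2),lo,m.sum(),'x min/max',np.percentile(k[m,0],[2,10,50,90,98]),'y',np.percentile(k[m,1],[2,98]),'zmin',k[:,2].min())
E
python3 - <<'E'
from held import *
p=get_image('wrist'); held(p,'carrier_eyepiece',153.7)
E
```

```text
carrier_eyepiece 0.83 -0.176 830 x min/max [-0.0164 -0.0152 -0.0077  0.0003  0.0022] y [-0.0182  0.0188] zmin -1.1282611706845977
carrier_eyepiece 0.83 -0.205 209 x min/max [-0.0169 -0.0167 -0.0164 -0.016  -0.0074] y [-0.0184  0.0214] zmin -1.1282611706845977
```

Request:
carry_out:
  rows:
    - {"xyz":[-0.013,-0.03,-0.2],"angular":[0,0,0],"hand":25}
    - {"xyz":[0,0,-0.2],"angular":[0,0,0],"hand":25}
    - {"xyz":[0,0,-0.2],"angular":[0,0,0],"hand":25}
    - {"xyz":[0,0,-0.08],"angular":[0,0,0],"hand":25}
    - {"xyz":[0,0,-0.04],"angular":[0,0,0],"hand":25}
    - {"xyz":[0,0,-0.03],"angular":[0,0,0],"hand":25}
    - {"xyz":[0,0,0],"angular":[0,0,0],"hand":25}

```text
clock: 14.65
tcp_pos: [0.5005, 0.3289, 0.2275]
ee_rot: [-3.137, -0.0, -2.037]
force: [1.1, -0.0, -1.7]
width: 0.0377
finger_force: 30.0
```

```bash
cat >> held.py <<'E'
def check(n,ya):
    p=get_image('wrist'); t=arm.get_state()['tcp_pos']; print('tcp',t,np.degrees(arm.get_state()['ee_rot'][2])-90)
    try:
        c,a,ks,*_=rail(p); print('rail',c,a,ks,_)
        u=np.array([np.cos(np.radians(a)),np.sin(np.radians(a))]); d=t[:2]-c; print('tcp along',d@u,'lat',d@[u[1],-u[0]])
    except Exception as e: print(e)
    held(p,n,ya)
    return p
E
python3 - <<'E'
from held import *
save(check('carrier_eyepiece',153.5),'w4')
E
```

```text
tcp [0.5005 0.329  0.2277] -206.7292564513566
rail [nan nan] 63.868065 [    nan -0.0248  0.0251     nan] [np.int64(6627), np.int64(389), (np.float64(0.019520064591683803), np.float64(-0.019256201478616456))]
tcp along nan lat nan
carrier_eyepiece 0.56 -0.176 823 x min/max [-0.0167 -0.0155 -0.0079  0.0001  0.0021] y [-0.0187  0.0183] zmin -0.22600992870274586
carrier_eyepiece 0.56 -0.205 191 x min/max [-0.0171 -0.0169 -0.0167 -0.0164 -0.0161] y [-0.0185  0.0187] zmin -0.22600992870274586
carrier_eyepiece 0.21 -0.176 469 x min/max [-0.0295 -0.0282 -0.0211 -0.0131 -0.0114] y [-0.1224 -0.1203] zmin -0.2268392736737109
carrier_eyepiece 0.21 -0.205 1816 x min/max [-0.0297 -0.0282 -0.0208 -0.0134 -0.0117] y [-0.1272 -0.1076] zmin -0.2268392736737109
  return _methods._mean(a, axis=axis, dtype=dtype,
  ret = ret.dtype.type(ret / rcount)
```

```bash
sed -i 's/cen=o+d\*(best+np.mean(ks))/cen=o+d*(best+np.nanmean(np.array(ks)-[-.075,-.025,.025,.075]))/' meas.py
python3 -W ignore - <<'E'
from held import *
p=check('carrier_eyepiece',153.5)
E
```

```text
tcp [0.5005 0.329  0.2277] -206.72342291828153
rail [0.4671 0.2649] 63.860905 [    nan -0.0248  0.0251     nan] [np.int64(6606), np.int64(381), (np.float64(0.019346134009153824), np.float64(-0.01930137126441736))]
tcp along 0.07219250093320441 lat 0.0017818155671789002
carrier_eyepiece 0.72 -0.176 841 x min/max [-0.0164 -0.0153 -0.0077  0.0003  0.0022] y [-0.0189  0.0183] zmin -0.2269225134251832
carrier_eyepiece 0.72 -0.205 211 x min/max [-0.0169 -0.0168 -0.0165 -0.0161 -0.0072] y [-0.0188  0.0209] zmin -0.2269225134251832
```

Request:
carry_out:
  rows:
    - {"xyz":[-0.008,0.017,0],"angular":[0,0,0.0035],"hand":25}
    - {"xyz":[0,0,-0.025],"angular":[0,0,0],"hand":25}
    - {"xyz":[0,0,-0.025],"angular":[0,0,0],"hand":25}
    - {"xyz":[0,0,0],"angular":[0,0,0],"hand":25}

```text
clock: 15.25
tcp_pos: [0.4997, 0.3311, 0.2213]
ee_rot: [-3.137, -0.0, -2.03]
force: [-0.7, -2.0, 7.2]
width: 0.038
finger_force: 30.0
```

Request:
carry_out:
  rows:
    - {"xyz":[0,0,-0.01],"angular":[0,0,0],"hand":25}
    - {"xyz":[0,0,0],"angular":[0,0,0],"hand":25}

```text
clock: 15.45
tcp_pos: [0.4996, 0.3313, 0.2212]
ee_rot: [-3.136, -0.0, -2.03]
force: [-6.6, -8.0, 28.9]
width: 0.0379
finger_force: 30.0
```

Request:
carry_out:
  rows:
    - {"xyz":[0,0,0],"angular":[0,0,0],"hand":62}
    - {"xyz":[0,0,0],"angular":[0,0,0],"hand":62}
    - {"xyz":[0,0,0],"angular":[0,0,0],"hand":62}
    - {"xyz":[0,0,0],"angular":[0,0,0],"hand":62}
    - {"xyz":[0,0,0.25],"angular":[0,0,0],"hand":62}
    - {"xyz":[0,0,0.4],"angular":[0,0,0],"hand":62}
    - {"xyz":[0,0,0.4],"angular":[0,0,0],"hand":62}

```text
clock: 16.15
tcp_pos: [0.4991, 0.3309, 0.3468]
ee_rot: [-3.139, -0.002, -2.029]
force: [0.0, 0.3, 0.5]
width: 0.0583
finger_force: 0.0
```

```bash
python3 -W ignore - <<'E'
from held import *
EXP['carrier_eyepiece']=(.5005,.3322)
s=arm.get_state(); print(s['joint_positions'].round(3))
p=get_image('wrist'); save(p,'w5')
c,a,*_=rail(p); print(c,a,_[0])
u=np.array([np.cos(np.radians(a)),np.sin(np.radians(a))]); n=np.array([u[1],-u[0]])
for t in spotter.trace(p,'carrier_eyepiece')[:1]:
    P=pts(p,t['region']); k=np.c_[(P[:,:2]-c)@u,(P[:,:2]-c)@n,P[:,2]]
    m=(k[:,2]>.012)&(k[:,2]<.052); print(np.percentile(k[m],[1,50,99],axis=0)); print('all',np.percentile(k,[1,99],axis=0))
q=get_image('top'); save(q,'t5')
for t in spotter.trace(q,'carrier_eyepiece')[:1]:
    P=pts(q,t['region']); k=np.c_[(P[:,:2]-c)@u,(P[:,:2]-c)@n,P[:,2]]; print('top',np.percentile(k,[1,99],axis=0))
E
```

```text
[-0.052  0.552 -0.791  1.716  0.444  1.063  1.692]
[0.467 0.265] 63.85322 [-0.0759 -0.0254  0.0251  0.0759]
[[ 0.057  -0.0187  0.018 ]
 [ 0.0634 -0.0128  0.048 ]
 [ 0.0912  0.0188  0.05  ]]
all [[ 0.0436 -0.0181  0.0339]
 [ 0.1048  0.0183  0.0921]]
top [[ 0.0197  0.1083 -0.0008]
 [ 0.0578  0.1445  0.0849]]
```

View pics/w5.png

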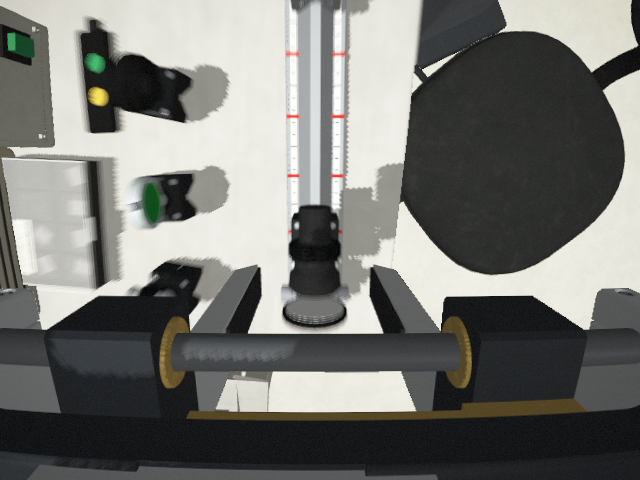

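The eyepiece is seated on its line at (313,235): top at 0.091, along 0.074, lateral 0. Next is the ring.

Request:
carry_out:
  rows:
    - {"xyz":[0.043,-0.112,0],"angular":[0,0,-0.0744],"hand":65}
    - {"xyz":[0.043,-0.112,0],"angular":[0,0,-0.0744],"hand":65}
    - {"xyz":[0.043,-0.112,0],"angular":[0,0,-0.0744],"hand":65}
    - {"xyz":[0.043,-0.112,0],"angular":[0,0,-0.0744],"hand":65}
    - {"xyz":[0.043,-0.112,0],"angular":[0,0,-0.0744],"hand":65}
    - {"xyz":[0.043,-0.112,0],"angular":[0,0,-0.0744],"hand":65}
    - {"xyz":[0.043,-0.112,0],"angular":[0,0,-0.0744],"hand":65}
    - {"xyz":[0.043,-0.112,0],"angular":[0,0,-0.0744],"hand":65}

```text
clock: 17.15
tcp_pos: [0.5406, 0.2226, 0.3442]
ee_rot: [-3.137, -0.003, 3.057]
force: [-0.3, 0.1, -0.4]
width: 0.0612
finger_force: 0.0
```

Request:
carry_out:
  rows:
    - {"xyz":[0.043,-0.112,0],"angular":[0,0,-0.0744],"hand":65}
    - {"xyz":[0.043,-0.112,0],"angular":[0,0,-0.0744],"hand":65}
    - {"xyz":[0.043,-0.112,0],"angular":[0,0,-0.0744],"hand":65}
    - {"xyz":[0.043,-0.112,0],"angular":[0,0,-0.0744],"hand":65}
    - {"xyz":[0,0,0],"angular":[0,0,0],"hand":65}
    - {"xyz":[0,0,0],"angular":[0,0,0],"hand":65}

```text
clock: 17.75
tcp_pos: [0.5609, 0.17, 0.3448]
ee_rot: [-3.137, -0.002, 2.472]
force: [0.5, 1.1, 1.1]
width: 0.061
finger_force: 0.0
```

```bash
python3 -W ignore - <<'E'
from held import *
s=arm.get_state(); print(s['tcp_pos'],np.degrees(s['ee_rot'][2])-90,s['joint_positions'].round(3))
p=get_image('wrist'); save(p,'w6')
for n in ('carrier_ring','carrier_filter','carrier_objective'): print(n,carr(p,n))
E
```

```text
[0.5609 0.17   0.3448] 51.64770198984897 [-0.051  0.439 -0.38   1.759  0.191  0.986  0.396]
carrier_ring (((553.4459838867188, 177.5228271484375), (37.52197265625, 13.6270751953125), 50.282470703125), 803, ((553.487060546875, 177.5486297607422), (37.429813385009766, 13.596874237060547), 50.282470703125), 648)
carrier_filter (((600.0418090820312, 245.990966796875), (37.75679397583008, 36.28916549682617), 65.09608459472656), 1380, ((600.0728759765625, 246.02755737304688), (37.64991760253906, 36.20237731933594), 64.96344757080078), 1022)
carrier_objective (((636.76953125, 319.7112731933594), (35.09193801879883, 35.87651443481445), 53.58269119262695), 1529, ((633.9779663085938, 315.819580078125), (25.24966049194336, 35.526885986328125), 52.06874465942383), 919)
```

Request:
carry_out:
  rows:
    - {"xyz":[0.006,0,-0.285],"angular":[0,0,0],"hand":65}
    - {"xyz":[0,0,-0.285],"angular":[0,0,0],"hand":65}
    - {"xyz":[0,0,-0.285],"angular":[0,0,0],"hand":65}
    - {"xyz":[0,0,-0.285],"angular":[0,0,0],"hand":65}
    - {"xyz":[0,0,0],"angular":[0,0,0],"hand":65}

```text
clock: 18.45
tcp_pos: [0.5605, 0.1696, 0.2053]
ee_rot: [-3.133, -0.005, 2.47]
force: [-0.2, 0.3, 1.0]
width: 0.0612
finger_force: 0.0
```

Request:
carry_out:
  rows:
    - {"xyz":[0,0,0],"angular":[0,0,0],"hand":25}
    - {"xyz":[0,0,0],"angular":[0,0,0],"hand":25}
    - {"xyz":[0,0,0],"angular":[0,0,0],"hand":25}
    - {"xyz":[0,0,0],"angular":[0,0,0],"hand":25}
    - {"xyz":[0,0,0],"angular":[0,0,0],"hand":25}

```text
clock: 18.95
tcp_pos: [0.5624, 0.1696, 0.2105]
ee_rot: [-3.139, 0.001, 2.467]
force: [-2.7, -1.5, 10.5]
width: 0.0384
finger_force: 30.0
```

Request:
carry_out:
  rows:
    - {"xyz":[0,0,0.2],"angular":[0,0,0],"hand":25}
    - {"xyz":[0,0,0.35],"angular":[0,0,0],"hand":25}
    - {"xyz":[0,0,0.35],"angular":[0,0,0],"hand":25}
    - {"xyz":[-0.07,0.098,0],"angular":[0,0,-0.0677],"hand":25}
    - {"xyz":[-0.07,0.098,0],"angular":[0,0,-0.0677],"hand":25}
    - {"xyz":[-0.07,0.098,0],"angular":[0,0,-0.0677],"hand":25}
    - {"xyz":[-0.07,0.098,0],"angular":[0,0,-0.0677],"hand":25}
    - {"xyz":[-0.07,0.098,0],"angular":[0,0,-0.0677],"hand":25}

```text
clock: 19.75
tcp_pos: [0.5196, 0.2289, 0.3176]
ee_rot: [-3.139, -0.001, 1.785]
force: [0.3, 0.5, -2.3]
width: 0.0385
finger_force: 30.0
```

Request:
carry_out:
  rows:
    - {"xyz":[-0.07,0.098,0],"angular":[0,0,-0.0677],"hand":25}
    - {"xyz":[-0.07,0.098,0],"angular":[0,0,-0.0677],"hand":25}
    - {"xyz":[-0.07,0.098,0],"angular":[0,0,-0.0677],"hand":25}
    - {"xyz":[-0.07,0.098,0],"angular":[0,0,-0.0677],"hand":25}
    - {"xyz":[-0.07,0.098,0],"angular":[0,0,-0.0677],"hand":25}
    - {"xyz":[0,0,0],"angular":[0,0,0],"hand":25}
    - {"xyz":[0,0,0],"angular":[0,0,0],"hand":25}
    - {"xyz":[0,0,0],"angular":[0,0,0],"hand":25}

```text
clock: 20.55
tcp_pos: [0.4785, 0.2865, 0.3172]
ee_rot: [-3.138, -0.001, 1.116]
force: [0.3, -0.6, -2.3]
width: 0.0388
finger_force: 30.0
```

```bash
python3 -W ignore - <<'E'
from held import *
print(arm.get_state()['joint_positions'].round(3))
p=check('carrier_ring',-26.2); save(p,'w7')
E
```

```text
[-0.486  0.403 -0.134  1.859  0.064  0.884 -1.104]
tcp [0.4785 0.2865 0.3171] -26.119319273605747
rail [0.4451 0.2203] 63.51525 [   nan    nan    nan 0.0748] [np.int64(485), np.int64(77), (np.float64(0.01904312454852819), np.float64(-0.019542581095086355))]
tcp along 0.07411199169039043 lat 0.00042111051301804703
carrier_ring 0.81 -0.176 2315 x min/max [-0.0192 -0.0185 -0.0131 -0.0075 -0.0049] y [-0.0192  0.0169] zmin -0.3167634199848213
carrier_ring 0.81 -0.205 776 x min/max [-0.0194 -0.0193 -0.0191 -0.0187 -0.0172] y [-0.0195  0.0169] zmin -0.3167634199848213
```

View pics/w7.png

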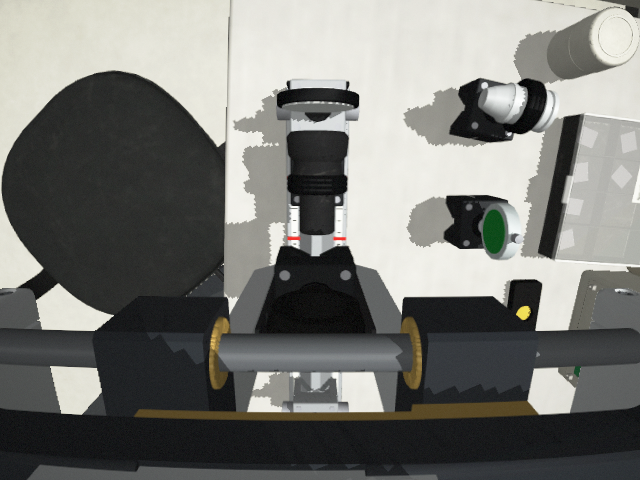

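The ring is held over its line (red tick at (292,238)), with the eyepiece seated ahead at (318,180). Errors are under 1 mm, so I lower.

Request:
carry_out:
  rows:
    - {"xyz":[0,0,-0.2],"angular":[0,0,0],"hand":25}
    - {"xyz":[0,0,-0.2],"angular":[0,0,0],"hand":25}
    - {"xyz":[0,0,-0.2],"angular":[0,0,0],"hand":25}
    - {"xyz":[0,0,-0.1],"angular":[0,0,0],"hand":25}
    - {"xyz":[0,0,-0.05],"angular":[0,0,0],"hand":25}
    - {"xyz":[0,0,-0.025],"angular":[0,0,0],"hand":25}
    - {"xyz":[0,0,-0.025],"angular":[0,0,0],"hand":25}
    - {"xyz":[0,0,0],"angular":[0,0,0],"hand":25}

```text
clock: 21.45
tcp_pos: [0.4791, 0.2871, 0.222]
ee_rot: [-3.14, -0.003, 1.113]
force: [5.4, -2.8, -3.1]
width: 0.0385
finger_force: 30.0
```

Request:
carry_out:
  rows:
    - {"xyz":[0,0,-0.01],"angular":[0,0,0],"hand":25}
    - {"xyz":[0,0,-0.01],"angular":[0,0,0],"hand":25}
    - {"xyz":[0,0,0],"angular":[0,0,0],"hand":25}

```text
clock: 21.75
tcp_pos: [0.4794, 0.2874, 0.221]
ee_rot: [-3.141, -0.004, 1.113]
force: [0.1, -5.2, 21.0]
width: 0.0382
finger_force: 30.0
```

Request:
carry_out:
  rows:
    - {"xyz":[0,0,0],"angular":[0,0,0],"hand":62}
    - {"xyz":[0,0,0],"angular":[0,0,0],"hand":62}
    - {"xyz":[0,0,0],"angular":[0,0,0],"hand":62}
    - {"xyz":[0,0,0],"angular":[0,0,0],"hand":62}
    - {"xyz":[0,0,0.25],"angular":[0,0,0],"hand":62}
    - {"xyz":[0,0,0.4],"angular":[0,0,0],"hand":62}
    - {"xyz":[0,0,0.4],"angular":[0,0,0],"hand":62}
    - {"xyz":[0,0,0],"angular":[0,0,0],"hand":62}

```text
clock: 22.55
tcp_pos: [0.479, 0.288, 0.3506]
ee_rot: [3.141, -0.008, 1.114]
force: [0.5, 0.3, -0.3]
width: 0.0584
finger_force: 0.0
```

```bash
cat > seat.py <<'E'
from held import *
C0=np.array([.4670,.2650]); A=63.8
def seat(n,cams=('wrist',)):
    u=np.array([np.cos(np.radians(A)),np.sin(np.radians(A))]); m_=np.array([u[1],-u[0]])
    for cam in cams:
        p=get_image(cam)
        for t in spotter.trace(p,n)[:2]:
            P=pts(p,t['region']); k=np.c_[(P[:,:2]-C0)@u,(P[:,:2]-C0)@m_,P[:,2]]
            m=(k[:,2]>.012)&(k[:,2]<.054); print(n,cam,round(t['confidence'],2),'saddle',np.percentile(k[m],[1,99],axis=0).ravel(),'all',np.percentile(k,[1,99],axis=0).ravel())
    return p
E
python3 -W ignore - <<'E'
from seat import *
s=arm.get_state(); print(s['tcp_pos'],np.degrees(s['ee_rot'][2])-90,s['joint_positions'].round(3))
p=seat('carrier_ring'); seat('carrier_eyepiece'); print(rail(p)); save(p,'w8')
E
```

```text
[0.479  0.288  0.3506] -26.193556122444143 [-0.483  0.361 -0.139  1.832  0.056  0.944 -1.103]
carrier_ring wrist 0.78 saddle [ 0.0327 -0.0177  0.0201  0.0453  0.0194  0.0518] all [ 0.0184 -0.0177  0.0282  0.0451  0.0193  0.0926]
carrier_eyepiece wrist 0.62 saddle [ 0.0575 -0.0178  0.0461  0.091   0.0194  0.0499] all [ 0.0453 -0.0175  0.0468  0.1062  0.0187  0.092 ]
(array([0.4676, 0.2651]), np.float32(63.83093), array([-0.0749, -0.0249,  0.025 ,     nan]), np.int64(987), np.int64(124), (np.float64(0.019234794266408752), np.float64(-0.020293205920199266)))
```

Request:
carry_out:
  rows:
    - {"xyz":[0.092,-0.032,0],"angular":[0,0,0.0724],"hand":65}
    - {"xyz":[0.092,-0.032,0],"angular":[0,0,0.0724],"hand":65}
    - {"xyz":[0.092,-0.032,0],"angular":[0,0,0.0724],"hand":65}
    - {"xyz":[0.092,-0.032,0],"angular":[0,0,0.0724],"hand":65}
    - {"xyz":[0.092,-0.032,0],"angular":[0,0,0.0724],"hand":65}
    - {"xyz":[0.092,-0.032,0],"angular":[0,0,0.0724],"hand":65}
    - {"xyz":[0.092,-0.032,0],"angular":[0,0,0.0724],"hand":65}
    - {"xyz":[0.092,-0.032,0],"angular":[0,0,0.0724],"hand":65}

```text
clock: 23.55
tcp_pos: [0.5666, 0.2563, 0.3428]
ee_rot: [-3.135, -0.002, 2.278]
force: [-1.0, -0.5, 0.1]
width: 0.0606
finger_force: 0.0
```

Request:
carry_out:
  rows:
    - {"xyz":[0.092,-0.032,0],"angular":[0,0,0.0724],"hand":65}
    - {"xyz":[0.092,-0.032,0],"angular":[0,0,0.0724],"hand":65}
    - {"xyz":[0.092,-0.032,0],"angular":[0,0,0.0724],"hand":65}
    - {"xyz":[0,0,-0.2],"angular":[0,0,0],"hand":65}
    - {"xyz":[0,0,0],"angular":[0,0,0],"hand":65}
    - {"xyz":[0,0,0],"angular":[0,0,0],"hand":65}

```text
clock: 24.15
tcp_pos: [0.5991, 0.2451, 0.3196]
ee_rot: [-3.136, -0.003, 2.706]
force: [-0.1, 0.2, 0.2]
width: 0.0611
finger_force: 0.0
```

```bash
python3 -W ignore - <<'E'
from held import *
s=arm.get_state(); print(s['tcp_pos'],s['ee_rot'],np.degrees(s['ee_rot'][2])-90,s['joint_positions'].round(3))
p=get_image('wrist'); save(p,'w9')
for n in ('carrier_filter','carrier_objective'): print(n,carr(p,n))
E
```

```text
[0.5991 0.2451 0.3196] [-3.1363 -0.0029  2.7061] 65.04959803316262 [-0.142  0.577 -0.412  1.615  0.262  1.01   0.5  ]
carrier_filter None
carrier_objective (((638.06396484375, 320.81353759765625), (37.225589752197266, 36.736244201660156), 53.309356689453125), 1374, ((634.044921875, 315.42926025390625), (23.428251266479492, 36.859046936035156), 52.92367172241211), 878)
```

Request:
carry_out:
  rows:
    - {"xyz":[0.01,0.008,-0.233],"angular":[0,0,0],"hand":65}
    - {"xyz":[0,0,-0.233],"angular":[0,0,0],"hand":65}
    - {"xyz":[0,0,-0.233],"angular":[0,0,0],"hand":65}
    - {"xyz":[0,0,-0.233],"angular":[0,0,0],"hand":65}
    - {"xyz":[0,0,0],"angular":[0,0,0],"hand":65}

```text
clock: 24.8
tcp_pos: [0.5997, 0.2457, 0.2061]
ee_rot: [-3.135, -0.004, 2.707]
force: [-0.0, -0.7, 0.5]
width: 0.0613
finger_force: 0.0
```

Request:
carry_out:
  rows:
    - {"xyz":[0,0,0],"angular":[0,0,0],"hand":25}
    - {"xyz":[0,0,0],"angular":[0,0,0],"hand":25}
    - {"xyz":[0,0,0],"angular":[0,0,0],"hand":25}
    - {"xyz":[0,0,0],"angular":[0,0,0],"hand":25}
    - {"xyz":[0,0,0],"angular":[0,0,0],"hand":25}

```text
clock: 25.3
tcp_pos: [0.6011, 0.246, 0.2102]
ee_rot: [-3.139, 0.001, 2.706]
force: [-1.6, -1.9, 9.8]
width: 0.0395
finger_force: 30.0
```

Request:
carry_out:
  rows:
    - {"xyz":[0,0,0.2],"angular":[0,0,0],"hand":25}
    - {"xyz":[0,0,0.35],"angular":[0,0,0],"hand":25}
    - {"xyz":[0,0,0.35],"angular":[0,0,0],"hand":25}
    - {"xyz":[-0.11,-0.003,0],"angular":[0,0,-0.0724],"hand":25}
    - {"xyz":[-0.11,-0.003,0],"angular":[0,0,-0.0724],"hand":25}
    - {"xyz":[-0.11,-0.003,0],"angular":[0,0,-0.0724],"hand":25}
    - {"xyz":[-0.11,-0.003,0],"angular":[0,0,-0.0724],"hand":25}
    - {"xyz":[-0.11,-0.003,0],"angular":[0,0,-0.0724],"hand":25}

```text
clock: 26.1
tcp_pos: [0.534, 0.2441, 0.3173]
ee_rot: [-3.138, -0.001, 1.976]
force: [-0.2, 0.8, -3.0]
width: 0.0392
finger_force: 30.0
```

Request:
carry_out:
  rows:
    - {"xyz":[-0.11,-0.003,0],"angular":[0,0,-0.0724],"hand":25}
    - {"xyz":[-0.11,-0.003,0],"angular":[0,0,-0.0724],"hand":25}
    - {"xyz":[-0.11,-0.003,0],"angular":[0,0,-0.0724],"hand":25}
    - {"xyz":[-0.11,-0.003,0],"angular":[0,0,-0.0724],"hand":25}
    - {"xyz":[-0.11,-0.003,0],"angular":[0,0,-0.0724],"hand":25}
    - {"xyz":[-0.11,-0.003,0],"angular":[0,0,-0.0724],"hand":25}
    - {"xyz":[0,0,-0.2],"angular":[0,0,0],"hand":25}
    - {"xyz":[0,0,0],"angular":[0,0,0],"hand":25}

```text
clock: 26.9
tcp_pos: [0.4546, 0.2418, 0.2915]
ee_rot: [-3.137, 0.001, 1.115]
force: [-0.1, -0.6, -2.3]
width: 0.0392
finger_force: 30.0
```

Request:
carry_out:
  rows:
    - {"xyz":[0,0,-0.2],"angular":[0,0,0],"hand":25}
    - {"xyz":[0,0,-0.2],"angular":[0,0,0],"hand":25}
    - {"xyz":[0,0,0],"angular":[0,0,0],"hand":25}
    - {"xyz":[0,0,0],"angular":[0,0,0],"hand":25}

```text
clock: 27.3
tcp_pos: [0.4558, 0.2421, 0.2457]
ee_rot: [-3.138, -0.001, 1.114]
force: [0.3, 0.4, -1.4]
width: 0.0393
finger_force: 30.0
```

```bash
python3 -W ignore - <<'E'
from seat import *
print(arm.get_state()['joint_positions'].round(3))
p=check('carrier_filter',-26.2); save(p,'w10'); seat('carrier_ring')
E
```

```text
[-0.457  0.447 -0.108  2.002  0.067  0.697 -1.064]
tcp [0.4559 0.2422 0.2461] -26.191030300414482
rail [0.4675 0.2655] 63.602985 [    nan -0.0238     nan  0.0752] [np.int64(957), np.int64(29), (np.float64(0.023730950875864708), np.float64(-0.02330718411216705))]
tcp along -0.026021107488205356 lat -4.370817441416708e-07
carrier_filter 0.95 -0.176 2908 x min/max [-0.0198 -0.0188 -0.0119 -0.0053 -0.0024] y [-0.0195  0.0163] zmin -0.23757340056677176
carrier_filter 0.95 -0.205 759 x min/max [-0.0201 -0.02   -0.0198 -0.0194 -0.018 ] y [-0.0198  0.0166] zmin -0.23757340056677176
carrier_ring wrist 0.74 saddle [ 0.0055 -0.0178  0.0281  0.0443  0.0187  0.0507] all [ 0.0094 -0.0185  0.0098  0.0438  0.0189  0.0928]
```

View pics/w10.png

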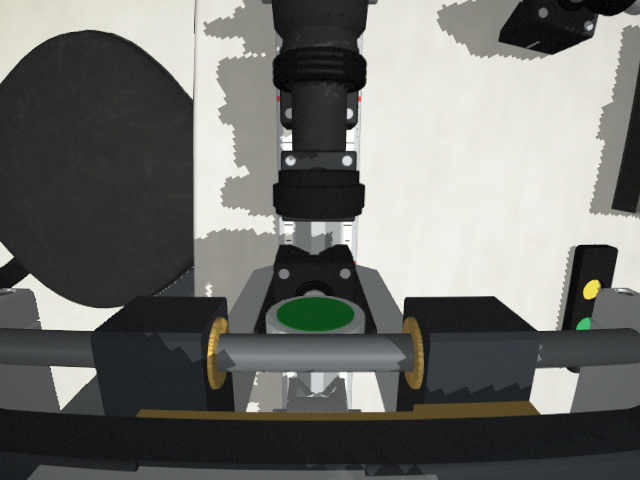

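The green filter is held over its line, with the ring seated ahead at (318,190) and the eyepiece at (318,90). A 1 mm correction, then I lower.

Request:
carry_out:
  rows:
    - {"xyz":[-0.005,-0.01,0],"angular":[0,0,0],"hand":25}
    - {"xyz":[0,0,-0.1],"angular":[0,0,0],"hand":25}
    - {"xyz":[0,0,-0.05],"angular":[0,0,0],"hand":25}
    - {"xyz":[0,0,-0.025],"angular":[0,0,0],"hand":25}
    - {"xyz":[0,0,-0.025],"angular":[0,0,0],"hand":25}
    - {"xyz":[0,0,0],"angular":[0,0,0],"hand":25}

```text
clock: 28.1
tcp_pos: [0.4561, 0.2405, 0.2208]
ee_rot: [-3.14, -0.002, 1.113]
force: [8.3, -2.8, 1.2]
width: 0.0392
finger_force: 30.0
```

Request:
carry_out:
  rows:
    - {"xyz":[0,0,-0.01],"angular":[0,0,0],"hand":25}
    - {"xyz":[0,0,-0.008],"angular":[0,0,0],"hand":25}
    - {"xyz":[0,0,0],"angular":[0,0,0],"hand":25}

```text
clock: 28.4
tcp_pos: [0.4562, 0.2409, 0.2201]
ee_rot: [-3.141, -0.003, 1.113]
force: [-1.1, -6.8, 35.0]
width: 0.0391
finger_force: 30.0
```

Request:
carry_out:
  rows:
    - {"xyz":[0,0,0],"angular":[0,0,0],"hand":62}
    - {"xyz":[0,0,0],"angular":[0,0,0],"hand":62}
    - {"xyz":[0,0,0],"angular":[0,0,0],"hand":62}
    - {"xyz":[0,0,0],"angular":[0,0,0],"hand":62}
    - {"xyz":[0,0,0.25],"angular":[0,0,0],"hand":62}
    - {"xyz":[0,0,0.4],"angular":[0,0,0],"hand":62}
    - {"xyz":[0,0,0.4],"angular":[0,0,0],"hand":62}
    - {"xyz":[0,0,0],"angular":[0,0,0],"hand":62}

```text
clock: 29.2
tcp_pos: [0.4559, 0.2415, 0.3501]
ee_rot: [3.141, -0.008, 1.114]
force: [0.6, 0.9, -0.0]
width: 0.0582
finger_force: 0.0
```

```bash
python3 -W ignore - <<'E'
from seat import *
s=arm.get_state(); print(s['tcp_pos'],np.degrees(s['ee_rot'][2])-90)
seat('carrier_filter'); seat('carrier_ring'); seat('carrier_eyepiece')
E
```

```text
[0.4559 0.2415 0.3501] -26.19975305324396
carrier_filter wrist 0.93 saddle [-0.0437 -0.0178  0.0144 -0.0061  0.0191  0.0531] all [-0.0483 -0.0184  0.0107 -0.0062  0.0191  0.0973]
carrier_filter wrist 0.63 saddle [ 0.1162 -0.0282  0.035   0.1297  0.0294  0.0536] all [ 0.117  -0.0274  0.0375  0.1284  0.0285  0.0977]
carrier_ring wrist 0.89 saddle [ 0.0095 -0.0177  0.0464  0.0447  0.0187  0.0501] all [ 0.0096 -0.018   0.0465  0.0443  0.0188  0.0929]
carrier_eyepiece wrist 0.6 saddle [ 0.057  -0.0181  0.0243  0.1166  0.0193  0.05  ] all [ 0.0446 -0.0178  0.0368  0.1063  0.0188  0.0922]
```

Request:
carry_out:
  rows:
    - {"xyz":[0.152,0.067,0],"angular":[0,0,0.0695],"hand":65}
    - {"xyz":[0.152,0.067,0],"angular":[0,0,0.0695],"hand":65}
    - {"xyz":[0.152,0.067,0],"angular":[0,0,0.0695],"hand":65}
    - {"xyz":[0.152,0.067,0],"angular":[0,0,0.0695],"hand":65}
    - {"xyz":[0.152,0.067,0],"angular":[0,0,0.0695],"hand":65}
    - {"xyz":[0.152,0.067,0],"angular":[0,0,0.0695],"hand":65}
    - {"xyz":[0.152,0.067,0],"angular":[0,0,0.0695],"hand":65}
    - {"xyz":[0.152,0.067,0],"angular":[0,0,0.0695],"hand":65}

```text
clock: 30.3
tcp_pos: [0.6014, 0.3053, 0.3431]
ee_rot: [-3.136, -0.001, 2.231]
force: [-0.4, 0.2, 0.4]
width: 0.0612
finger_force: 0.0
```

Request:
carry_out:
  rows:
    - {"xyz":[0.152,0.067,0],"angular":[0,0,0.0695],"hand":65}
    - {"xyz":[0.152,0.067,0],"angular":[0,0,0.0695],"hand":65}
    - {"xyz":[0,0,-0.2],"angular":[0,0,0],"hand":65}
    - {"xyz":[0,0,0],"angular":[0,0,0],"hand":65}
    - {"xyz":[0,0,0],"angular":[0,0,0],"hand":65}
    - {"xyz":[0,0,0],"angular":[0,0,0],"hand":65}

```text
clock: 30.9
tcp_pos: [0.6371, 0.3213, 0.3212]
ee_rot: [-3.138, -0.001, 2.503]
force: [0.3, 0.0, 0.6]
width: 0.0609
finger_force: 0.0
```

```bash
python3 -W ignore - <<'E'
from held import *
s=arm.get_state(); print(s['tcp_pos'],s['ee_rot'],np.degrees(s['ee_rot'][2])-90,s['joint_positions'].round(3))
p=get_image('wrist'); save(p,'w11')
print(carr(p,'carrier_objective'))
E
```

```text
[0.6371 0.3213 0.3212] [-3.1382 -0.0007  2.5033] 53.43090941899905 [-0.281  0.679 -0.356  1.424  0.251  1.086  0.25 ]
(((634.6302490234375, 325.2221374511719), (37.851104736328125, 26.226232528686523), 52.99077224731445), 872, ((634.6673583984375, 325.1310729980469), (37.63544464111328, 26.057254791259766), 52.99077224731445), 664)
```

View pics/w11.png

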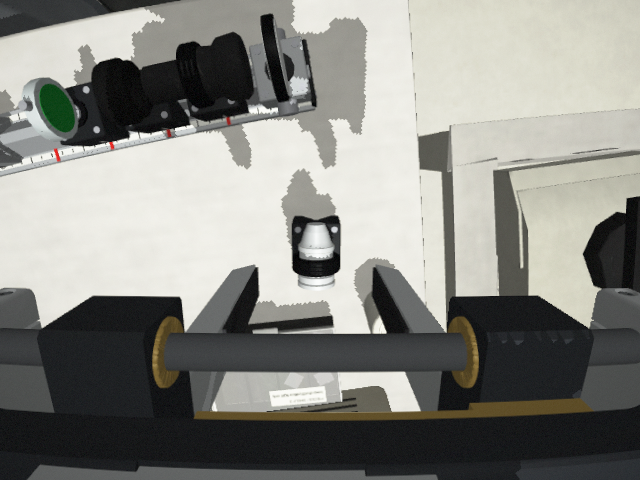

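The objective is under the gripper, nose (315,235) towards the rail. The filter, ring and eyepiece sit on their ticks at upper left. I descend.

Request:
carry_out:
  rows:
    - {"xyz":[0.01,0.006,-0.236],"angular":[0,0,0],"hand":65}
    - {"xyz":[0,0,-0.236],"angular":[0,0,0],"hand":65}
    - {"xyz":[0,0,-0.236],"angular":[0,0,0],"hand":65}
    - {"xyz":[0,0,-0.236],"angular":[0,0,0],"hand":65}
    - {"xyz":[0,0,0],"angular":[0,0,0],"hand":65}

```text
clock: 31.5
tcp_pos: [0.6374, 0.3213, 0.2042]
ee_rot: [-3.133, -0.003, 2.504]
force: [-0.1, -1.3, 0.3]
width: 0.0608
finger_force: 0.0
```

Request:
carry_out:
  rows:
    - {"xyz":[0,0,0],"angular":[0,0,0],"hand":25}
    - {"xyz":[0,0,0],"angular":[0,0,0],"hand":25}
    - {"xyz":[0,0,0],"angular":[0,0,0],"hand":25}
    - {"xyz":[0,0,0],"angular":[0,0,0],"hand":25}
    - {"xyz":[0,0,0],"angular":[0,0,0],"hand":25}

```text
clock: 32.0
tcp_pos: [0.6388, 0.322, 0.209]
ee_rot: [-3.139, 0.0, 2.503]
force: [-2.3, -1.6, 9.4]
width: 0.0379
finger_force: 30.0
```

Request:
carry_out:
  rows:
    - {"xyz":[0,0,0.2],"angular":[0,0,0],"hand":25}
    - {"xyz":[0,0,0.4],"angular":[0,0,0],"hand":25}
    - {"xyz":[0,0,0.4],"angular":[0,0,0],"hand":25}
    - {"xyz":[-0.142,-0.086,0],"angular":[0,0,0.073],"hand":25}
    - {"xyz":[-0.142,-0.086,0],"angular":[0,0,0.073],"hand":25}
    - {"xyz":[-0.142,-0.086,0],"angular":[0,0,0.073],"hand":25}
    - {"xyz":[-0.142,-0.086,0],"angular":[0,0,0.073],"hand":25}
    - {"xyz":[-0.142,-0.086,0],"angular":[0,0,0.073],"hand":25}

```text
clock: 32.8
tcp_pos: [0.5524, 0.2699, 0.3278]
ee_rot: [-3.138, -0.0, -3.044]
force: [0.0, -0.0, -2.8]
width: 0.0376
finger_force: 30.0
```

Request:
carry_out:
  rows:
    - {"xyz":[-0.142,-0.086,0],"angular":[0,0,0.073],"hand":25}
    - {"xyz":[-0.142,-0.086,0],"angular":[0,0,0.073],"hand":25}
    - {"xyz":[-0.142,-0.086,0],"angular":[0,0,0.073],"hand":25}
    - {"xyz":[-0.142,-0.086,0],"angular":[0,0,0.073],"hand":25}
    - {"xyz":[-0.142,-0.086,0],"angular":[0,0,0.073],"hand":25}
    - {"xyz":[-0.142,-0.086,0],"angular":[0,0,0.073],"hand":25}
    - {"xyz":[-0.142,-0.086,0],"angular":[0,0,0.073],"hand":25}
    - {"xyz":[0,0,0],"angular":[0,0,0],"hand":25}

```text
clock: 33.6
tcp_pos: [0.4326, 0.197, 0.3276]
ee_rot: [-3.137, -0.002, -2.023]
force: [0.2, 0.1, -2.1]
width: 0.0379
finger_force: 30.0
```

Request:
carry_out:
  rows:
    - {"xyz":[0,0,-0.2],"angular":[0,0,0],"hand":25}
    - {"xyz":[0,0,-0.2],"angular":[0,0,0],"hand":25}
    - {"xyz":[0,0,-0.2],"angular":[0,0,0],"hand":25}
    - {"xyz":[0,0,-0.1],"angular":[0,0,0],"hand":25}
    - {"xyz":[0,0,0],"angular":[0,0,0],"hand":25}
    - {"xyz":[0,0,0],"angular":[0,0,0],"hand":25}

```text
clock: 34.2
tcp_pos: [0.4343, 0.1985, 0.2441]
ee_rot: [-3.137, -0.0, -2.028]
force: [0.6, 0.4, -2.5]
width: 0.038
finger_force: 30.0
```

```bash
python3 -W ignore - <<'E'
from seat import *
print(arm.get_state()['joint_positions'].round(3))
p=check('carrier_objective',153.8); save(p,'w12')
E
```

```text
[ 0.121  0.499 -0.739  2.08   0.503  0.742  1.747]
tcp [0.4344 0.1985 0.2443] -206.19268260501195
rail [0.4456 0.2173] 60.58984 [    nan -0.0249     nan     nan] [np.int64(784), np.int64(1), (np.float64(nan), np.float64(-0.02455055709320914))]
tcp along -0.021949893978293184 lat -0.0005233156811216486
```

View pics/w12.png

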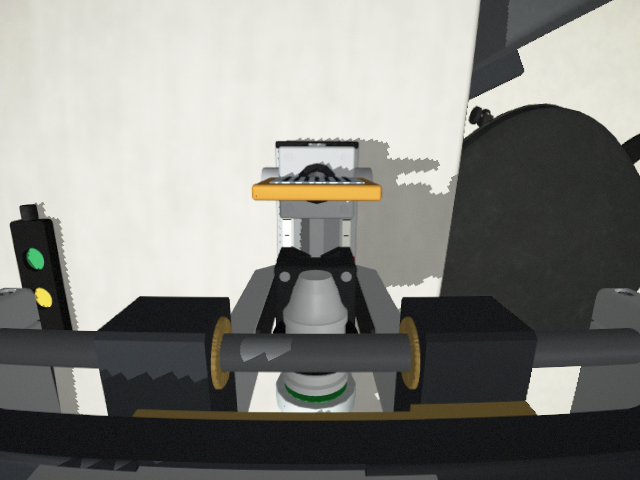

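The objective is held with its nose (316,285) towards the brass specimen (318,190). I do a quick front-edge check without the network.

```bash
python3 -W ignore - <<'E'
from seat import *
p=get_image('wrist'); t=arm.get_state()['tcp_pos']; a=np.radians(63.8)
P=pts(p,np.ones((480,640),bool))-t; k=np.c_[P[:,:2]@[np.cos(a),np.sin(a)],P[:,:2]@[-np.sin(a),np.cos(a)],P[:,2]]
for lo,hi in((-.176,-.168),(-.2,-.18)):
    m=(abs(k[:,0]+.015)<.012)&(abs(k[:,1])<.015)&(k[:,2]>lo)&(k[:,2]<hi); print(m.sum(),np.percentile(k[m,0],[2,10,50]))
# specimen plate position along rail as a cross-check
g=(abs(k[:,1])<.02)&(k[:,2]>-.2)&(k[:,2]<-.14)&(k[:,0]<-.03)&(k[:,0]>-.08)
print('specimen plane',np.percentile(k[g,0],[5,50,95]),g.sum())
E
```

```text
1075 [-0.0156 -0.0153 -0.0126]
521 [-0.0157 -0.0155 -0.0153]
specimen plane [-0.0666 -0.0537 -0.0353] 6003
```

Request:
carry_out:
  rows:
    - {"xyz":[-0.009,-0.018,0],"angular":[0,0,0],"hand":25}
    - {"xyz":[0,0,-0.1],"angular":[0,0,0],"hand":25}
    - {"xyz":[0,0,-0.05],"angular":[0,0,0],"hand":25}
    - {"xyz":[0,0,-0.025],"angular":[0,0,0],"hand":25}
    - {"xyz":[0,0,-0.02],"angular":[0,0,0],"hand":25}
    - {"xyz":[0,0,0],"angular":[0,0,0],"hand":25}

```text
clock: 34.95
tcp_pos: [0.4328, 0.1961, 0.2198]
ee_rot: [-3.138, -0.001, -2.027]
force: [-1.3, -0.1, -1.9]
width: 0.0378
finger_force: 30.0
```

Request:
carry_out:
  rows:
    - {"xyz":[0,0,-0.012],"angular":[0,0,0],"hand":25}
    - {"xyz":[0,0,0],"angular":[0,0,0],"hand":25}
    - {"xyz":[0,0,0],"angular":[0,0,0],"hand":25}

```text
clock: 35.25
tcp_pos: [0.4328, 0.1965, 0.2193]
ee_rot: [-3.137, -0.001, -2.027]
force: [-9.0, -1.8, 24.8]
width: 0.0377
finger_force: 30.0
```

Contact, seated. Release and lift, then look.

Request:
carry_out:
  rows:
    - {"xyz":[0,0,0],"angular":[0,0,0],"hand":62}
    - {"xyz":[0,0,0],"angular":[0,0,0],"hand":62}
    - {"xyz":[0,0,0],"angular":[0,0,0],"hand":62}
    - {"xyz":[0,0,0],"angular":[0,0,0],"hand":62}
    - {"xyz":[0,0,0.25],"angular":[0,0,0],"hand":62}
    - {"xyz":[0,0,0.4],"angular":[0,0,0],"hand":62}
    - {"xyz":[0,0,0.4],"angular":[0,0,0],"hand":62}
    - {"xyz":[0,0,0.4],"angular":[0,0,0],"hand":62}

```text
clock: 36.05
tcp_pos: [0.4325, 0.196, 0.3942]
ee_rot: [-3.139, -0.001, -2.027]
force: [0.8, -1.3, 0.2]
width: 0.0586
finger_force: 0.0
```

Request:
carry_out:
  rows:
    - {"xyz":[0.2,0.36,0.1],"angular":[0,0,0],"hand":62}
    - {"xyz":[0.2,0.36,0.1],"angular":[0,0,0],"hand":62}
    - {"xyz":[0.2,0.36,0.1],"angular":[0,0,0],"hand":62}
    - {"xyz":[0,0,0],"angular":[0,0,0],"hand":62}
    - {"xyz":[0,0,0],"angular":[0,0,0],"hand":62}

```text
clock: 36.55
tcp_pos: [0.5035, 0.3241, 0.4272]
ee_rot: [-3.139, -0.001, -2.026]
force: [-0.7, -0.2, -0.5]
width: 0.0584
finger_force: 0.0
```

```bash
python3 -W ignore - <<'E'
from seat import *
s=arm.get_state(); print(s['tcp_pos'],s['joint_positions'].round(3))
for n in('objective','filter','ring','eyepiece'): p=seat('carrier_'+n)
save(p,'w13'); print(rail(p))
cv2.imwrite('pics/w13c.png',p['frame'][:,:,::-1])
E
```

```text
[0.5035 0.3241 0.4272] [ 0.016  0.48  -0.866  1.635  0.389  1.208  1.751]
carrier_objective wrist 0.71 saddle [-0.091  -0.0186  0.0139 -0.0556  0.0181  0.0501] all [-0.0947 -0.0182  0.0172 -0.0521  0.0181  0.0899]
carrier_filter wrist 0.59 saddle [-0.0422 -0.018   0.0445 -0.0059  0.0182  0.0524] all [-0.0422 -0.0181  0.0459 -0.0068  0.0181  0.0972]
carrier_ring wrist 0.69 saddle [ 0.0088 -0.0178  0.0231  0.0478  0.0181  0.0508] all [ 0.0088 -0.0183  0.0093  0.048   0.0203  0.0931]
carrier_eyepiece wrist 0.74 saddle [ 0.0545 -0.0185  0.0127  0.1193  0.0184  0.0521] all [ 0.0439 -0.0182  0.0103  0.1062  0.0185  0.0921]
(array([0.4676, 0.2654]), np.float32(63.140457), array([-0.0755, -0.0246,  0.0245,  0.0748]), np.int64(399), np.int64(40), (np.float64(0.022306539079269543), np.float64(-0.023186149091666778)))
```

View pics/w13.png

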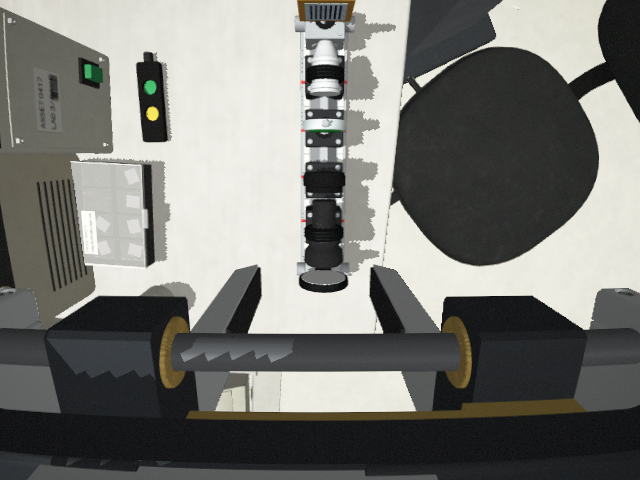

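All four carriers stand in order on their ticks, between the specimen (325,10) and the screen (323,280): objective (325,75), nose to the specimen, then filter (325,125), ring (325,180) and eyepiece (323,235). Heights and offsets are within about 1.5 mm, so I hand in.

```bash
python3 -c "
from plant import arm; print(arm.close_job())"
```

```text
the job is handed in; nothing more can be done
None
```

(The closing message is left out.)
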